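# Turn the culture dishes over and stack them for incubation

### The job

Turn both closed square culture dishes over for incubation and stack them lid-down in the empty yellow stand: the purple-lidded dish first, lying flat on the sloping plate with its edge against the ledge, then the teal-lidded one squarely on top of it. The lids are loose, so hold lid and base together all the way and never let a dish come open. Leave the other things on the bench where they stand.

Things in the scene. Friction and masses are not known exactly. Their poses are not given: they have to be found in the camera images.
- stack_stand: fixed stand, all yellow, empty at the start: the stacking stand. Origin: centre of its underside, z up. A plate 44 mm wide, 56 mm long slopes at 50 degrees, falling towards own +x (away from the robot). At its foot a ledge 44 mm wide rises 52 mm square to the plate; the inside corner of this V runs along own y through (0, 0, 60) mm. Plate and post are narrower than a dish: fingers can pass on both sides
- stack_low (a point): point on the stacking stand where the middle of the lower closed dish lies when seated: 29 mm up the slope from the V corner and 11.5 mm off the plate
- stack_high (a point): where the middle of the upper closed dish lies: 23 mm further off the plate than stack_low, measured square to the plate
- rest_purple: fixed stand, white and dark grey, holding the purple-lidded dish at the start. Origin: centre of its underside, z up. A plate 44 mm wide, 56 mm long slopes at 50 degrees, falling towards own +x (away from the robot). At its foot a ledge 44 mm wide rises 24 mm square to the plate; the inside corner of this V runs along own y through (0, 0, 60) mm. Plate and post are narrower than a dish: fingers can pass on both sides
- rest_teal: fixed stand, white and dark grey, holding the teal-lidded dish at the start. Origin: centre of its underside, z up. A plate 44 mm wide, 56 mm long slopes at 50 degrees, falling towards own +x (away from the robot). At its foot a ledge 44 mm wide rises 24 mm square to the plate; the inside corner of this V runs along own y through (0, 0, 60) mm. Plate and post are narrower than a dish: fingers can pass on both sides
- dish_purple: clear base of the square dish with a purple lid: 58 x 58 mm, 14 mm high, amber medium inside, about 60 g; closed dish 58 x 58 x 23 mm. Origin: centre of its outer floor; z points from floor to lid. At the start it leans in a white stand, lid side up, flat on the plate and against the ledge: x points down the slope at 50 degrees, y is level
- lid_purple: Purple lid of that dish, 58 x 58 mm, 9 mm thick, about 25 g, sides flush with the base; held on only by a 51 mm square lip that enters the base by 5 mm with 1 mm play, no latch. Origin: centre of its underside, where it meets the base rim (14 mm along the base's z when closed); z points to its outer face
- dish_purple_mid (a point): middle of the closed purple-lidded dish (11.5 mm from its floor along the dish's z); a grip here across two opposite sides presses on base and lid together
- dish_purple_seat (a point): point of the purple dish's base where the origin of its lid lies when the lid is fully on
- dish_teal: clear base of the square dish with a teal lid: 58 x 58 mm, 14 mm high, amber medium inside, about 60 g; closed dish 58 x 58 x 23 mm. Origin: centre of its outer floor; z points from floor to lid. At the start it leans in a white stand, lid side up, flat on the plate and against the ledge: x points down the slope at 50 degrees, y is level
- lid_teal: Teal lid of that dish, 58 x 58 mm, 9 mm thick, about 25 g, sides flush with the base; held on only by a 51 mm square lip that enters the base by 5 mm with 1 mm play, no latch. Origin: centre of its underside, where it meets the base rim (14 mm along the base's z when closed); z points to its outer face
- dish_teal_mid (a point): middle of the closed teal-lidded dish (11.5 mm from its floor along the dish's z); a grip here across two opposite sides presses on base and lid together
- dish_teal_seat (a point): point of the teal dish's base where the origin of its lid lies when the lid is fully on
- tube_rack: bystander: steel rack of white-capped tubes, 96 x 74 x 94 mm; origin under its centre
- reagent: bystander: amber bottle, 60 mm across, 120 mm tall; origin under its centre
- spare_dishes: bystander: three round dishes piled up, 93 mm across, 45 mm high; origin under its centre
- timer: bystander: flat white bench timer, 60 x 70 x 22 mm; origin under its centre

How it is judged:
On the way, in this order (a step that is already met when the one before it is completed fails the run):
1. the purple-lidded dish lies closed, lid-down, in the yellow stand, against plate and ledge, let go (distance between dish_purple_mid and stack_low below 0.01 m and angle between dish_purple's own z axis and vertical between 2.11 and 2.43 rad and distance between lid_purple and dish_purple_seat below 0.004 m and linear speed of dish_purple below 0.02 m/s and contact force between the fingers and dish_purple below 0.1 N and contact force between the fingers and lid_purple below 0.1 N), for 0.2 s.
2. the teal-lidded dish lies closed, lid-down, on top of the purple-lidded one, let go (distance between dish_teal_mid and stack_high below 0.012 m and angle between dish_teal's own z axis and vertical between 2.11 and 2.43 rad and distance between lid_teal and dish_teal_seat below 0.004 m and linear speed of dish_teal below 0.02 m/s and contact force between the fingers and dish_teal below 0.1 N and contact force between the fingers and lid_teal below 0.1 N), for 0.2 s.
At the end, for the whole second after the job is handed in: Both dishes lie lid-down in the yellow stand, still and let go: purple's middle within 10 mm of stack_low, teal's within 12 mm of stack_high, each within about 9 degrees of the plate's slope, each lid within 4 mm of its closed place (all of step 1 and all of step 2); the robot touches nothing.
It fails at once if the purple lid comes away from its base (more than 8 mm from its closed place) (distance between lid_purple and dish_purple_seat above 0.008 m).
It fails at once if the teal lid comes away from its base (more than 8 mm from its closed place) (distance between lid_teal and dish_teal_seat above 0.008 m).
It fails at once if a bystander is moved by more than 30 mm (distance of any of tube_rack, reagent, spare_dishes, timer from where it was at the start of the episode above 0.03 m).
It fails at once if a bystander is tipped over (angle between any of tube_rack, reagent, spare_dishes, timer's own z axis and vertical above 0.5 rad).
It also fails if it takes over 61 s, if anything falls off the work surface, if the arm or the gripper's body presses on something with over 40 N, if the wrist force passes 120 N, or if a joint passes its speed limit or range.

### The arm

A 7-joint arm with a two-finger parallel gripper is mounted at the origin on the work surface. World frame = base frame: x ahead of the robot, y to its left, z up, the work surface at z = 0. Lengths are in m, angles in rad, forces in N, time in s.
With the tool pointing down it reaches from about 0.425 to 0.875 m from the base axis. Payload 4.7 kg.
Tool frame: the origin (TCP) lies at the very end of the fingers, on their centre line; the grasp point (between the pads) lies 19 mm behind it; z points along the fingers, y is the direction in which the jaws open and shut (so a half turn about z gives the same grasp; the last joint's range is limited). The gripper opens to 87 mm and grips with 3 to 60 N. Pads are 19 mm wide; open, the fingers measure 117 mm over their backs; the gripper's body (75 mm by 190 mm) begins 51 mm behind the grasp point.
Start: joints at [-1.224, 0.321, -0.07, 1.45, 0.023, 1.371, -0.057], TCP at [0.212, 0.614, 0.223] pointing down, gripper open.
Joint ranges: [-2.86, 2.86], [-0.3, 2.09], [-1.38, 1.24], [0.06, 2.45], [-1.56, 4.7], [0.09, 2.05], [-2.69, 2.69]. Speed limits (rad/s): [2.57, 2.57, 3.14, 3.14, 3.14, 3.14, 3.14].

### API

Orientations are given as a rotation vector (axis times angle).
In Python, from bench import ctrl, get_image, camera_info gives the robot as it stands.
- The arm moves only by the tool carry_out, never from a script. Its argument "commands" is a list of rows, each an object of numbers: "tx", "ty", "tz": the shift along the tool's x, y, z in m; "rx", "ry", "rz": the turn, a rotation vector about the tool's x, y, z in rad; "jaw": the opening, from 0 (shut) to 1 (fully open). In form: [{"tx": .., "ty": .., "tz": .., "rx": .., "ry": .., "rz": .., "jaw": ..}, ...]. A call has 1 to 12 rows; each row is the pose to reach, as a shift and turn from the pose commanded when the call began, along the tool's axes at that moment; what a row does not reach only later rows make up. A row lasts 1/8 s, in which the tool goes at most 62.5 mm and 10.7 degrees, less where a joint would pass 70% of its speed; a pose out of reach is approached as far as the arm can. A call with a gripper value outside its range is refused whole. The fingers move at their own pace and stop on an object; "grip_force" is the grip in N (left out, the last holds). Time passes only in rows, so rows that repeat a pose let the fingers close. It gives the time, the measured TCP pose, the force and the opening at its end, in the units of the state.
- ctrl.get_state(): the state, without advancing time (a new reading comes with each control period).
- get_image(name): name is "side" or "top" or "wrist"; returns the picture (480x640x3 uint8, red, green, blue); there is no depth.
- camera_info(name): a dict with "intrinsics" (3x3 intrinsics, pixels), "R" (3x3) and "t" (3): a world point X has camera coordinates R X + t. Camera axes: x right, y down, z forward; pixel columns grow to the right and rows downward; lengths in m; the calibration is good to about 2 mm. A picture is of the moment at which its call begins: read the wrist's pose just before it. camera_info takes no time and is no camera call; for the wrist camera it gives the pose at the moment of the call.
- ctrl.close_job(): hands the job in, once; it reports no verdict.
The state is a dict: "time": time; "joint_positions": joint angles; "qd": joint speeds; "joint_torque": joint torques, N m; "position": TCP position; "tool_rot": TCP orientation; "ft_force": force on the tool from outside, world axes, zero at the start; "torque": the same for the moment, N m; "grip_width": opening from 0.0 (shut) to 1.0 (fully open).
Only numpy, scipy, OpenCV 4.12 (cv2) and the standard library are available. Lean on these libraries where they do the work, as an engineer would, in place of code of your own. Each camera call takes 0.05 s, during which the arm holds its last target.

## Working session

There is one attempt and no reset: what is moved stays moved. The work goes in short steps, Python scripts to look and compute and a tool call to move; the robot and the scene stay as the last step left them, time stands still between calls to the robot, and variables do not carry over. Pictures are saved under pics/ and viewed, and the job is handed in when it is done.

Besides the shell and the picture viewer there is one more tool, called after "Request:" by a JSON object that holds its "name" and its "arguments", one argument or row to a line. carry_out: Moves the arm, as the interface text tells. Its arguments: {"type":"object","properties":{"commands":{"type":"array"},"grip_force":{"type":"number"}},"required":["commands"]}

```bash
ls; mkdir -p pics; python3 - <<'E'
from bench import ctrl,get_image,camera_info
import cv2
s=ctrl.get_state()
for k,v in s.items(): print(k,v)
for n in ["side","top","wrist"]:
    c=camera_info(n);print(n,c)
    cv2.imwrite(f"pics/a_{n}.png",get_image(n)[:,:,::-1])
E
```

```text
pics
time 0.0
joint_positions [-1.22388682  0.32180538 -0.07011088  1.45169936  0.02263827  1.37080524
 -0.05687652]
qd [ 4.31940964e-04 -1.64067268e-03 -9.22212226e-05 -1.01983681e-04
 -4.18416038e-04  5.77972895e-04  1.45261822e-03]
joint_torque [-1.26451181e-03 -4.91286635e+01 -4.04450800e-01 -3.12524414e+01
 -6.38622791e-02  4.38528636e-02  1.78312166e-04]
position [0.21221453 0.61378033 0.22146096]
tool_rot [-5.20199911e-01 -3.09802956e+00  3.01632194e-03]
ft_force [0.29043605 0.42209343 0.02837229]
torque [-0.01967265 -0.05464694 -0.02722648]
grip_width 1.0001258864982268
side {'intrinsics': array([[443.91323782,   0.        , 319.81581064],
       [  0.        , 443.91323782, 235.74397919],
       [  0.        ,   0.        ,   1.        ]]), 'R': array([[-0.99183348, -0.12709689,  0.01061728],
       [-0.10393469,  0.75721283, -0.64484596],
       [ 0.07391838, -0.64068331, -0.76423882]]), 't': array([0.61089145, 0.13722357, 1.06264832])}
top {'intrinsics': array([[550.73750909,   0.        , 307.78385438],
       [  0.        , 550.73750909, 241.59936985],
       [  0.        ,   0.        ,   1.        ]]), 'R': array([[-0.00163264, -0.99998808, -0.00460112],
       [-0.9976825 ,  0.00194181, -0.06801361],
       [ 0.06802174,  0.00447941, -0.99767378]]), 't': array([0.00523403, 0.62930574, 1.50647091])}
wrist {'intrinsics': array([[359.15316121,   0.        , 323.07094125],
       [  0.        , 359.15316121, 233.71394025],
       [  0.        ,   0.        ,   1.        ]]), 'R': array([[ 3.27245518e-01,  9.44939070e-01, -7.25264096e-04],
       [ 9.09949502e-01, -3.14921031e-01,  2.69845600e-01],
       [ 2.54759249e-01, -8.89657166e-02, -9.62903332e-01]]), 't': array([-0.64970126, -0.03307862,  0.39052971])}
```

View pics/a_side.png

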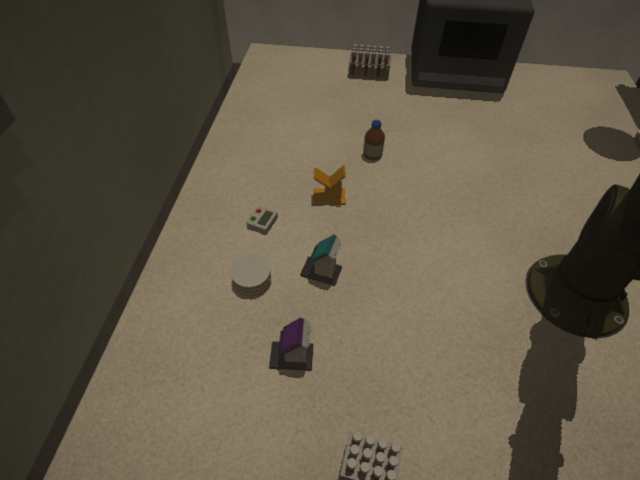

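View pics/a_top.png

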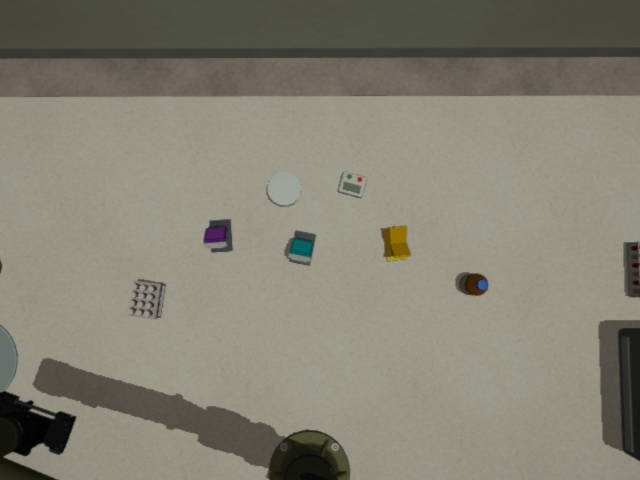

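View pics/a_wrist.png

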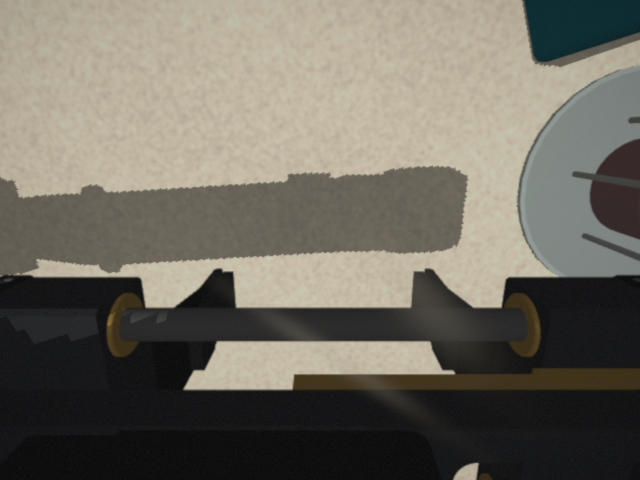

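The side view shows purple at about (293,335), teal at (325,250) and the empty yellow stand at (330,185). In the top view they are at (216,236), (301,249) and (398,242). Next I'll zoom in on each one.

```bash
python3 - <<'E'
import cv2,numpy as np
t=cv2.imread("pics/a_top.png");s=cv2.imread("pics/a_side.png")
def crop(im,cx,cy,r=26,z=10): return cv2.resize(im[cy-r:cy+r,cx-r:cx+r],None,fx=5,fy=5,interpolation=cv2.INTER_CUBIC)
a=np.hstack([crop(t,218,236),crop(t,301,249),crop(t,398,242)])
b=np.hstack([crop(s,293,342),crop(s,322,258),crop(s,330,185)])
cv2.imwrite("pics/b.png",np.vstack([a,b]))
E
```

```text
(no output)
```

View pics/b.png

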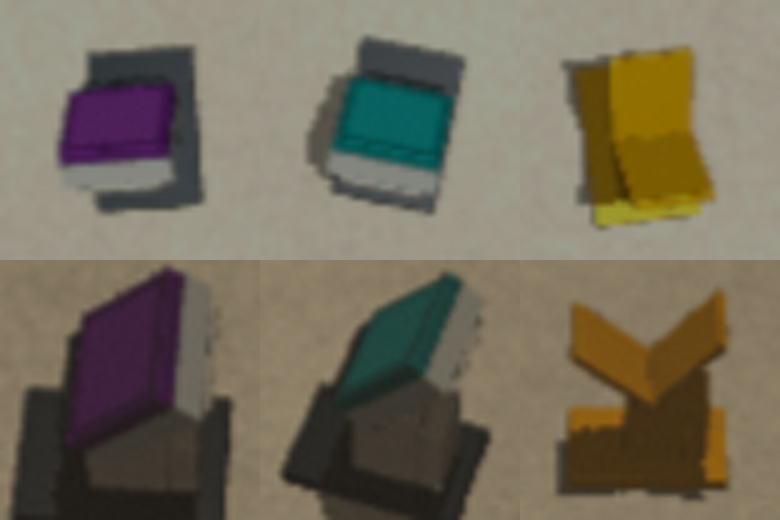

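```bash
cat > h.py <<'E'
import cv2,numpy as np
from bench import ctrl,get_image,camera_info
from scipy.spatial.transform import Rotation as Ro
def ray(ci,uv):
    K,R,t=ci["intrinsics"],np.array(ci["R"]),np.array(ci["t"])
    d=R.T@np.linalg.solve(K,np.array([uv[0],uv[1],1.]));return -R.T@t,d/np.linalg.norm(d)
def tri(obs):
    A=np.zeros((3,3));b=np.zeros(3);L=[]
    for ci,uv in obs:
        c,d=ray(ci,uv);P=np.eye(3)-np.outer(d,d);A+=P;b+=P@c;L.append((c,P))
    X=np.linalg.solve(A,b);return X,[np.linalg.norm(P@(X-c)) for c,P in L]
def plane(ci,uv,z):
    c,d=ray(ci,uv);return c+d*(z-c[2])/d[2]
def proj(ci,X):
    x=ci["R"]@np.asarray(X)+ci["t"];u=ci["intrinsics"]@x;return u[:2]/u[2]
HUE={"purple":(135,165,80,20),"teal":(82,100,100,20),"yellow":(15,32,150,40)}
def mask(im,k):
    h=cv2.cvtColor(im,cv2.COLOR_RGB2HSV);a,b,s,v=HUE[k]
    m=cv2.inRange(h,(a,s,v),(b,255,255))
    n,l,st,c=cv2.connectedComponentsWithStats(m)
    i=1+np.argmax(st[1:,4]);return (l==i).astype(np.uint8)*255,st[i],c[i]
E
python3 - <<'E'
from h import *
t=cv2.imread("pics/a_top.png")[:,:,::-1].copy();s=cv2.imread("pics/a_side.png")[:,:,::-1].copy()
T,S=camera_info("top"),camera_info("side")
for k in HUE:
    a,b=mask(t,k),mask(s,k);print(k,a[1],b[1],a[2],b[2]); print(tri([(T,a[2]),(S,b[2])]))
# hand-read corners; crop origins
def p(px,py,j):
    ct=[(218,236),(301,249),(398,242)][j];cs=[(293,342),(322,258),(330,185)][j]
    return np.array([ct[0]-26+(px[0]-260*j)/5-.4,ct[1]-26+px[1]/5-.4]),np.array([cs[0]-26+(py[0]-260*j)/5-.4,cs[1]-26+(py[1]-260)/5-.4])
for n,j,px,py in [("pur upL",0,(64,153),(167,270)),("pur upR",0,(170,153),(163,405)),("pur dnR",0,(172,85),(68,440)),("pur dnL",0,(72,92),(85,318)),
 ("tealupL",1,(332,148),(445,275)),("tealupR",1,(438,160),(415,370)),("tealdnR",1,(452,92),(340,402)),("tealdnL",1,(348,78),(370,330))]:
    u,v=p(px,py,j);print(n,*[x for x in tri([(T,u),(S,v)])])
for j,base in enumerate([[(88,50),(193,47),(203,203),(100,212)],[(363,37),(464,58),(435,213),(330,190)]]):
    print([plane(T,p(b,(0,0),j)[0],0.0)[:2].round(4) for b in base])
E
```

```text
purple [204 227  23  16 317] [280 318  23  35 505] [215.29337539 234.41324921] [291.84554455 335.09306931]
(array([0.64232718, 0.24805751, 0.096166  ]), [np.float64(0.0014005401781457373), np.float64(0.0014005401781455571)])
teal [290 238  24  19 332] [313 236  22  22 221] [301.29216867 247.06024096] [323.94570136 246.56108597]
(array([0.6071629 , 0.02076402, 0.10134438]), [np.float64(0.0023528845091120324), np.float64(0.00235288450911223)])
yellow [383 226  28  35 725] [314 165  31  40 903] [395.81655172 243.28689655] [329.606866   187.62458472]
(array([ 0.62112069, -0.23680352,  0.04146628]), [np.float64(0.0017298141267034148), np.float64(0.0017298141267034967)])
pur upL [0.62129425 0.2589643  0.18848807] [np.float64(0.0005957275822610499), np.float64(0.0005957275822609916)]
pur upR [0.63199904 0.23165816 0.02506682] [np.float64(0.0013942563705357381), np.float64(0.0013942563705357403)]
pur dnR [ 0.67366676  0.23630127 -0.01031458] [np.float64(0.0009493676985690933), np.float64(0.0009493676985691031)]
pur dnL [0.65381413 0.26226089 0.15136603] [np.float64(0.001823876011408474), np.float64(0.0018238760114085047)]
tealupL [0.58822138 0.04997536 0.1811846 ] [np.float64(0.003929491640753033), np.float64(0.003929491640753205)]
tealupR [ 0.59614414 -0.00240076  0.04628841] [np.float64(0.004039263557756065), np.float64(0.004039263557755982)]
tealdnR [ 0.63512451 -0.01030381  0.00349027] [np.float64(0.002925921134881714), np.float64(0.002925921134881786)]
tealdnL [0.62367971 0.04353221 0.13104391] [np.float64(0.007000923468662537), np.float64(0.007000923468662403)]
[array([0.6936, 0.2824]), array([0.6951, 0.2231]), array([0.6069, 0.2168]), array([0.602 , 0.2747])]
[array([0.6636, 0.0396]), array([ 0.6516, -0.0173]), array([ 0.5644, -0.0008]), array([0.5774, 0.0581])]
```

```bash
cat >> h.py <<'E'
def toolR(yaw,pitch_deg,flip=1):
    # flip=1: tool y = -stand y (camera up); flip=-1: tool y = +stand y
    p=np.radians(pitch_deg);c,s=np.cos(yaw),np.sin(yaw)
    z=np.array([c*np.cos(p),s*np.cos(p),-np.sin(p)]);y=-flip*np.array([-s,c,0.])
    return np.column_stack([np.cross(y,z),y,z])
def rel(p0,R0,p1,R1):
    return (R0.T@(np.asarray(p1)-p0)).round(4),Ro.from_matrix(R0.T@R1).as_rotvec().round(4)
def cur():
    s=ctrl.get_state();return np.array(s["position"]),Ro.from_rotvec(s["tool_rot"]).as_matrix(),s
E
python3 - <<'E'
from h import *
p,R,s=cur();ci=camera_info("wrist")
c=-ci["R"].T@ci["t"];print("cam in tool",R.T@(c-p));print("cam axes in tool",(R.T@ci["R"].T).round(3));print(R.round(3))
R1=toolR(0,50)
print(rel(p,R,[.42,.25,.3],R1))
Ra=R@Ro.from_rotvec([0,0,1.4]).as_matrix()
print("mid",rel(p,R,[.33,.43,.28],Ra)); print(rel(np.array([.33,.43,.28]),Ra,[.40,.25,.3],R1))
E
```

```text
cam in tool [ 0.07319597  0.00023753 -0.16293324]
cam axes in tool [[-0.001 -0.963 -0.27 ]
 [ 1.    -0.001  0.001]
 [-0.001 -0.27   0.963]]
[[-0.945  0.327 -0.   ]
 [ 0.327  0.945 -0.001]
 [-0.    -0.001 -1.   ]]
(array([-0.3152, -0.2762, -0.0779]), array([-0.9664,  0.1642,  2.6544]))
mid (array([-0.1714, -0.1355, -0.0581]), array([-0. ,  0. ,  1.4]))
(array([-0.1664,  0.0981, -0.0198]), array([-0.4895,  0.5783,  1.3476]))
```

Request:
{"name": "carry_out", "arguments": {
  "commands": [
    {"tx":-0.021,"ty":-0.017,"tz":-0.007,"rz":0.175},
    {"tx":-0.043,"ty":-0.034,"tz":-0.015,"rz":0.35},
    {"tx":-0.064,"ty":-0.051,"tz":-0.022,"rz":0.525},
    {"tx":-0.086,"ty":-0.068,"tz":-0.029,"rz":0.7},
    {"tx":-0.107,"ty":-0.085,"tz":-0.036,"rz":0.875},
    {"tx":-0.129,"ty":-0.102,"tz":-0.044,"rz":1.05},
    {"tx":-0.15,"ty":-0.119,"tz":-0.051,"rz":1.225},
    {"tx":-0.171,"ty":-0.136,"tz":-0.058,"rz":1.4}
  ]
}}

```text
invalid input
```

```bash
python3 - <<'E'
from h import *
p,R,s=cur();print(p,s["joint_positions"].round(2) if hasattr(s["joint_positions"],'round') else s["joint_positions"])
print(rel(p,R,[.40,.25,.3],toolR(0,50)))
E
```

```text
[0.2122671  0.61392448 0.22171512] [-1.22  0.32 -0.07  1.45  0.02  1.37 -0.06]
(array([-0.2963, -0.2827, -0.0778]), array([-0.9664,  0.1642,  2.6544]))
```

Request:
{"name": "carry_out", "arguments": {
  "commands": [
    {"tx":-0.021,"ty":-0.017,"tz":-0.007,"rx":0,"ry":0,"rz":0.175,"jaw":1},
    {"tx":-0.043,"ty":-0.034,"tz":-0.015,"rx":0,"ry":0,"rz":0.35,"jaw":1},
    {"tx":-0.064,"ty":-0.051,"tz":-0.022,"rx":0,"ry":0,"rz":0.525,"jaw":1},
    {"tx":-0.086,"ty":-0.068,"tz":-0.029,"rx":0,"ry":0,"rz":0.7,"jaw":1},
    {"tx":-0.107,"ty":-0.085,"tz":-0.036,"rx":0,"ry":0,"rz":0.875,"jaw":1},
    {"tx":-0.129,"ty":-0.102,"tz":-0.044,"rx":0,"ry":0,"rz":1.05,"jaw":1},
    {"tx":-0.15,"ty":-0.119,"tz":-0.051,"rx":0,"ry":0,"rz":1.225,"jaw":1},
    {"tx":-0.171,"ty":-0.136,"tz":-0.058,"rx":0,"ry":0,"rz":1.4,"jaw":1}
  ],
  "grip_force": 20
}}

```text
time: 1.15
position: [0.3299, 0.429, 0.2805]
tool_rot: [2.4, 2.027, -0.001]
ft_force: [0.9, -0.6, 0.6]
grip_width: 1.002
```

```bash
python3 - <<'E'
from h import *
p,R,s=cur();print(p,s["joint_positions"])
print(rel(p,R,[.40,.25,.3],toolR(0,50)))
E
```

```text
[0.32987825 0.42896912 0.28052116] [-1.11941664  0.06425487  0.16351794  1.63881704 -0.01052282  1.43980429
 -1.12260261]
(array([-0.1648,  0.099 , -0.0194]), array([-0.4882,  0.5784,  1.3418]))
```

Request:
{"name": "carry_out", "arguments": {
  "commands": [
    {"tx":-0.0183,"ty":0.011,"tz":-0.0022,"rx":-0.0542,"ry":0.0643,"rz":0.149,"jaw":1},
    {"tx":-0.0366,"ty":0.022,"tz":-0.0043,"rx":-0.1085,"ry":0.1285,"rz":0.298,"jaw":1},
    {"tx":-0.0549,"ty":0.033,"tz":-0.0065,"rx":-0.1627,"ry":0.1928,"rz":0.447,"jaw":1},
    {"tx":-0.0732,"ty":0.044,"tz":-0.0086,"rx":-0.217,"ry":0.257,"rz":0.596,"jaw":1},
    {"tx":-0.0916,"ty":0.055,"tz":-0.0108,"rx":-0.2712,"ry":0.3213,"rz":0.7454,"jaw":1},
    {"tx":-0.11,"ty":0.066,"tz":-0.013,"rx":-0.3255,"ry":0.3856,"rz":0.8945,"jaw":1},
    {"tx":-0.128,"ty":0.077,"tz":-0.015,"rx":-0.3797,"ry":0.4499,"rz":1.0436,"jaw":1},
    {"tx":-0.1465,"ty":0.088,"tz":-0.017,"rx":-0.434,"ry":0.514,"rz":1.1927,"jaw":1},
    {"tx":-0.165,"ty":0.099,"tz":-0.0194,"rx":-0.4882,"ry":0.5784,"rz":1.3418,"jaw":1},
    {"tx":-0.165,"ty":0.099,"tz":-0.0194,"rx":-0.4882,"ry":0.5784,"rz":1.3418,"jaw":1}
  ]
}}

```text
time: 2.4
position: [0.4024, 0.2813, 0.2552]
tool_rot: [2.915, 0.408, 0.794]
ft_force: [-1.4, 0.9, 1.8]
grip_width: 1.0
```

```bash
python3 - <<'E'
from h import *
p,R,s=cur();print(p,s["joint_positions"]);print(R.round(3))
import pickle
ci=camera_info("wrist");im=get_image("wrist");cv2.imwrite("pics/w1.png",im[:,:,::-1]);pickle.dump(ci,open("pics/w1.pkl","wb"))
E
```

```text
[0.40240962 0.28134067 0.25519454] [-0.65930231 -0.3014253  -0.2819794   2.10768984  0.41219882  1.04912255
 -2.39271812]
[[ 0.829  0.231  0.509]
 [ 0.279 -0.96  -0.02 ]
 [ 0.485  0.159 -0.86 ]]
```

View pics/w1.png

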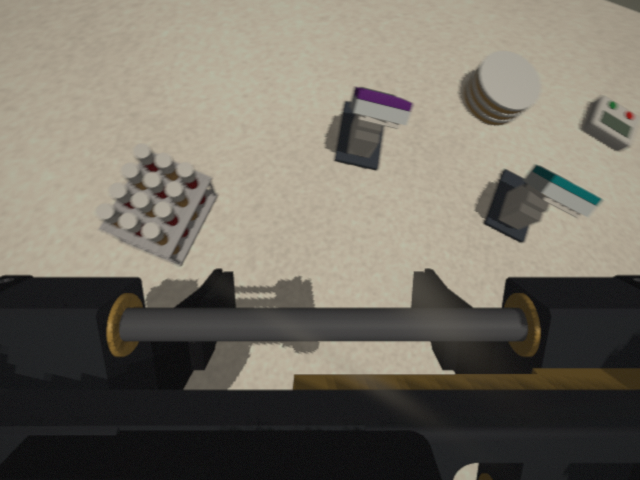

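The picture shows the purple dish at (382,105) and teal at (565,190). The pose was short of its target because joint 2 is at its limit, so I'll move further out, where the lid faces will also be visible.

```bash
python3 - <<'E'
from h import *
p,R,s=cur()
print(rel(p,R,[.52,.20,.35],toolR(0,65)))
E
```

```text
(array([ 0.1231,  0.1205, -0.02  ]), array([ 0.0419, -0.0965,  0.2837]))
```

Request:
{"name": "carry_out", "arguments": {
  "commands": [
    {"tx":0.03,"ty":0.03,"tz":-0.005,"rx":0.01,"ry":-0.024,"rz":0.07,"jaw":1},
    {"tx":0.06,"ty":0.06,"tz":-0.01,"rx":0.02,"ry":-0.048,"rz":0.14,"jaw":1},
    {"tx":0.09,"ty":0.09,"tz":-0.015,"rx":0.03,"ry":-0.072,"rz":0.21,"jaw":1},
    {"tx":0.123,"ty":0.12,"tz":-0.02,"rx":0.042,"ry":-0.0965,"rz":0.2837,"jaw":1},
    {"tx":0.123,"ty":0.12,"tz":-0.02,"rx":0.042,"ry":-0.0965,"rz":0.2837,"jaw":1}
  ]
}}

```text
time: 3.08
position: [0.5255, 0.1954, 0.354]
tool_rot: [3.066, -0.013, 0.686]
ft_force: [-0.7, 0.0, -0.6]
grip_width: 1.0
```

```bash
cat > snap.py <<'E'
from h import *
import pickle,sys
n=sys.argv[1]
p,R,s=cur();print(s["time"],p.round(4),np.round(s["joint_positions"],2));print(R.round(3))
ci=camera_info("wrist");im=get_image("wrist");cv2.imwrite(f"pics/{n}.png",im[:,:,::-1]);pickle.dump((ci,p,R),open(f"pics/{n}.pkl","wb"))
E
python3 snap.py w2
```

```text
3.075 [0.5255 0.1954 0.354 ] [-0.52 -0.21 -0.02  1.82  0.24  1.16 -2.18]
[[ 0.905 -0.008  0.426]
 [-0.008 -1.    -0.002]
 [ 0.426 -0.002 -0.905]]
```

View pics/w2.png

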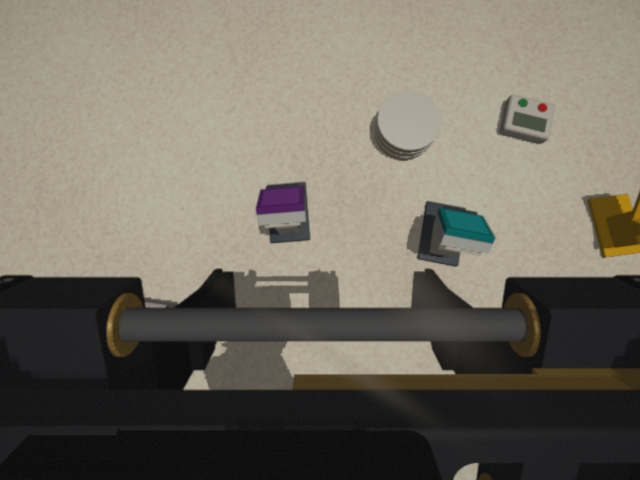

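Purple at (282,205), teal at (465,230) and yellow at the right edge. I'll shift right to get a second view.

Request:
{"name": "carry_out", "arguments": {
  "commands": [
    {"tx":0.0,"ty":0.05,"tz":0.01,"rx":0,"ry":0,"rz":0,"jaw":1},
    {"tx":0.0,"ty":0.1,"tz":0.02,"rx":0,"ry":0,"rz":0,"jaw":1},
    {"tx":0.0,"ty":0.14,"tz":0.03,"rx":0,"ry":0,"rz":0,"jaw":1},
    {"tx":0.0,"ty":0.17,"tz":0.03,"rx":0,"ry":0,"rz":0,"jaw":1},
    {"tx":0.0,"ty":0.17,"tz":0.03,"rx":0,"ry":0,"rz":0,"jaw":1}
  ]
}}

```text
time: 3.75
position: [0.5337, 0.0269, 0.3233]
tool_rot: [3.066, -0.007, 0.678]
ft_force: [0.4, 1.5, -0.1]
grip_width: 0.998
```

```bash
python3 snap.py w3
```

```text
3.75 [0.5337 0.0269 0.3233] [-0.31 -0.3   0.13  1.94  0.13  1.07 -1.79]
[[ 0.907 -0.004  0.422]
 [-0.004 -1.    -0.002]
 [ 0.422  0.    -0.907]]
```

Request:
{"name": "carry_out", "arguments": {
  "commands": [
    {"tx":0.0,"ty":0.05,"tz":0,"rx":0,"ry":0,"rz":0,"jaw":1},
    {"tx":0.0,"ty":0.1,"tz":0,"rx":0,"ry":0,"rz":0,"jaw":1},
    {"tx":0.0,"ty":0.14,"tz":0,"rx":0,"ry":0,"rz":0,"jaw":1},
    {"tx":0.0,"ty":0.18,"tz":0,"rx":0,"ry":0,"rz":0,"jaw":1},
    {"tx":0.0,"ty":0.18,"tz":0,"rx":0,"ry":0,"rz":0,"jaw":1}
  ]
}}

```text
time: 4.42
position: [0.5342, -0.1525, 0.3238]
tool_rot: [3.067, -0.006, 0.68]
ft_force: [-0.5, 0.0, -0.5]
grip_width: 0.998
```

```bash
python3 snap.py w4
```

```text
4.425 [ 0.5342 -0.1525  0.3238] [-0.06 -0.25  0.31  1.9  -0.03  1.06 -1.31]
[[ 0.906 -0.004  0.423]
 [-0.004 -1.    -0.001]
 [ 0.423 -0.    -0.906]]
```

View pics/w3.png

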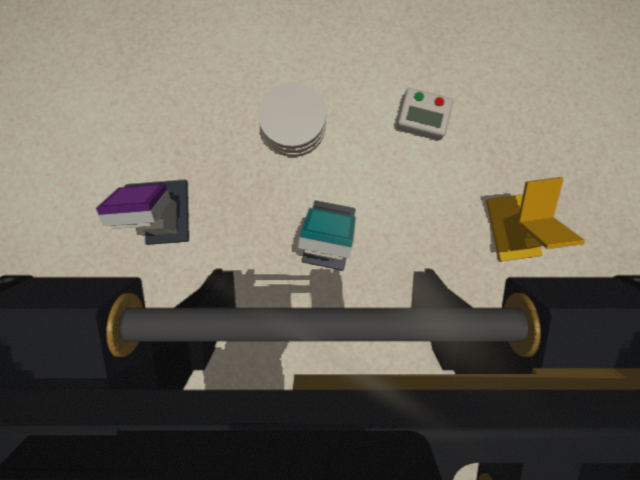

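View pics/w4.png

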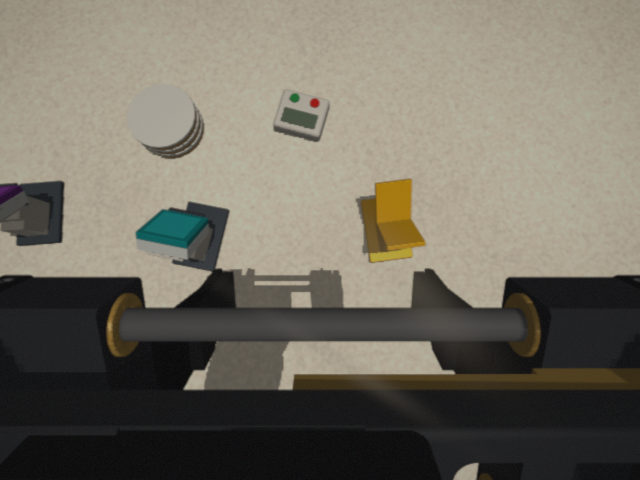

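w2, w3 and w4 show everything: purple at (282,205) in w2 and (135,200) in w3, and yellow at (550,215) in w3 and (398,215) in w4. I'll zoom in to read the corners.

```bash
python3 - <<'E'
import cv2,numpy as np
L=[[("w2",283,213),("w3",143,213),("w2",460,233)],[("w3",327,234),("w4",180,234),("w3",535,219)]]
def crop(n,cx,cy,r=32):
    im=cv2.imread(f"pics/{n}.png");return cv2.resize(im[cy-r:cy+r,cx-50:cx+50],(400*2//3,256*2//3)) if 0 else cv2.resize(im[cy-r-5:cy+r+5,cx-r-18:cx+r+18],(400,296),interpolation=cv2.INTER_CUBIC)
for i,(a,b) in enumerate([(("w2",283,213),("w3",143,213)),(("w2",455,233),("w3",327,234)),(("w4",180,234),("w3",535,219)),(("w4",398,219),("w3",535,219))]):
    cv2.imwrite(f"pics/z{i}.png",np.hstack([cv2.resize(crop(*a),(400,296)),crop(*b)]))
E
```

```text
(no output)
```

View pics/z0.png

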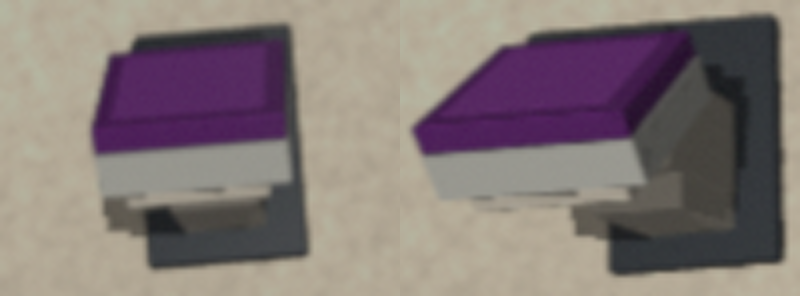

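View pics/z1.png

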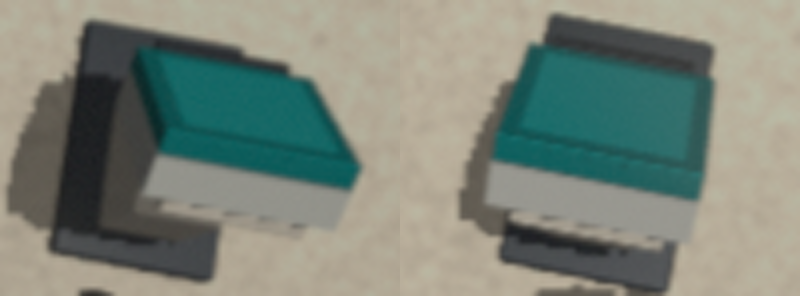

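View pics/z2.png

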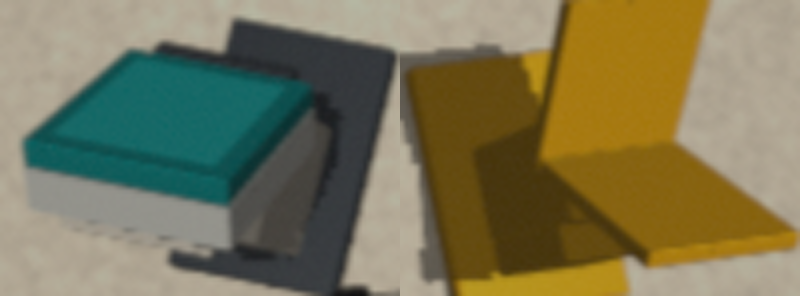

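View pics/z3.png

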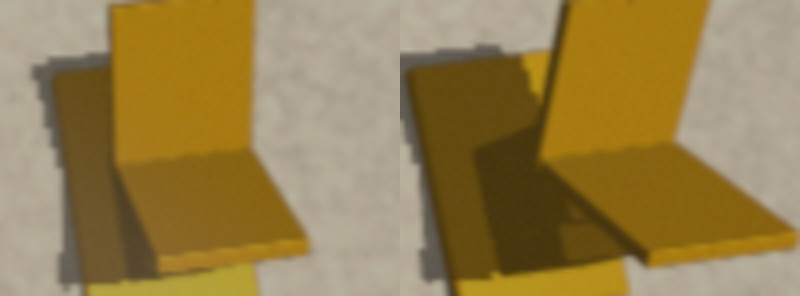

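```bash
cat > m.py <<'E'
from h import *
import pickle
C={n:pickle.load(open(f"pics/{n}.pkl","rb"))[0] for n in("w2","w3","w4")}
def T(*obs):
    return tri([(C[n],(cx-50+(px)/4-.375,cy-37+py/4-.375)) for n,cx,cy,px,py in obs])
P2,P3=("w2",283,213),("w3",143,213);A2,A3,A4=("w2",455,233),("w3",327,234),("w4",180,234);Y4,Y3=("w4",398,219),("w3",535,219)
D={
"purple":{"seamL":[(*P2,97,154),(*P3,24,155)],"seamR":[(*P2,290,138),(*P3,234,138)],"botL":[(*P2,101,196),(*P3,40,198)],"botR":[(*P2,293,180),(*P3,248,184)],
 "topDnL":[(*P2,110,55),(*P3,105,48)],"topDnR":[(*P2,285,40),(*P3,288,32)]},
"teal":{"seamL":[(*A3,92,160),(*A4,26,165)],"seamR":[(*A2,350,190),(*A3,300,200),(*A4,230,203)],"botL":[(*A2,145,197),(*A3,88,206),(*A4,28,210)],"botR":[(*A2,338,229),(*A3,290,242),(*A4,232,248)],
 "topDnL":[(*A2,143,47),(*A3,130,46),(*A4,132,50)],"topDnR":[(*A2,312,80),(*A3,312,78),(*A4,313,82)]},
"yellow":{"corL":[(*Y4,115,163),(*Y3,142,160)],"corR":[(*Y4,252,150),(*Y3,278,142)],"plateL":[(*Y4,160,260),(*Y3,250,254)],"plateR":[(*Y4,308,238),(*Y3,394,232)],
 "ledgeL":[(*Y4,110,4),(*Y3,165,0)],"ledgeR":[(*Y4,252,-5),(*Y3,310,-5)]}}
if __name__=="__main__":
  for k,d in D.items():
    Q={n:T(*o) for n,o in d.items()}
    print(k)
    for n,(x,r) in Q.items(): print("  ",n,x.round(4),np.round(np.array(r)*1e3,1))
    for a,b in [("seamL","seamR"),("botL","botR"),("topDnL","topDnR"),("corL","corR"),("plateL","plateR"),("corL","plateL"),("corR","plateR"),("seamL","topDnL")]:
        if a in Q and b in Q:
            v=Q[b][0]-Q[a][0];print("  ",a,b,np.linalg.norm(v).round(4),"yaw",np.arctan2(v[0],-v[1]).round(3), "pitch",np.degrees(np.arcsin(v[2]/np.linalg.norm(v))).round(1),"mid",((Q[a][0]+Q[b][0])/2).round(4))
E
python3 m.py
```

```text
purple
   seamL [0.6191 0.2744 0.1149] [0.2 0.2]
   seamR [0.6235 0.2169 0.1148] [0.3 0.3]
   botL [0.6085 0.2747 0.1055] [0.5 0.5]
   botR [0.6125 0.2164 0.1057] [0.2 0.2]
   topDnL [0.6617 0.2785 0.0745] [0.2 0.2]
   topDnR [0.665  0.2203 0.0789] [0.3 0.3]
   seamL seamR 0.0577 yaw 0.077 pitch -0.1 mid [0.6213 0.2456 0.1148]
   botL botR 0.0584 yaw 0.069 pitch 0.2 mid [0.6105 0.2456 0.1056]
   topDnL topDnR 0.0584 yaw 0.057 pitch 4.3 mid [0.6634 0.2494 0.0767]
   seamL topDnL 0.0589 yaw 1.666 pitch -43.4 mid [0.6404 0.2764 0.0947]
teal
   seamL [0.5936 0.0526 0.1139] [0.1 0.1]
   seamR [ 0.5823 -0.0038  0.113 ] [0.7 0.4 0.8]
   botL [0.5816 0.0546 0.1066] [0.7 0.5 0.6]
   botR [ 0.5712 -0.002   0.1061] [0.4 0.3 0.2]
   topDnL [0.6343 0.043  0.077 ] [0.4 0.7 0.5]
   topDnR [ 0.6241 -0.012   0.0751] [1.1 0.6 0.8]
   seamL seamR 0.0575 yaw -0.197 pitch -0.9 mid [0.5879 0.0244 0.1134]
   botL botR 0.0576 yaw -0.181 pitch -0.6 mid [0.5764 0.0263 0.1063]
   topDnL topDnR 0.056 yaw -0.184 pitch -1.9 mid [0.6292 0.0155 0.076 ]
   seamL topDnL 0.0558 yaw 1.34 pitch -41.4 mid [0.614  0.0478 0.0954]
yellow
   corL [ 0.6194 -0.2189  0.0625] [0.5 0.5]
   corR [ 0.6241 -0.2619  0.0624] [0.3 0.3]
   plateL [ 0.5843 -0.2249  0.1015] [0.1 0.1]
   plateR [ 0.5906 -0.2673  0.0998] [0.1 0.1]
   ledgeL [ 0.6622 -0.2145  0.0907] [0.4 0.4]
   ledgeR [ 0.6633 -0.2562  0.0932] [1. 1.]
   corL corR 0.0433 yaw 0.11 pitch -0.2 mid [ 0.6218 -0.2404  0.0625]
   plateL plateR 0.0429 yaw 0.147 pitch -2.2 mid [ 0.5874 -0.2461  0.1006]
   corL plateL 0.0528 yaw -1.401 pitch 47.5 mid [ 0.6019 -0.2219  0.082 ]
   corR plateR 0.0506 yaw -1.411 pitch 47.7 mid [ 0.6074 -0.2646  0.0811]
```

```bash
python3 - <<'E'
from m import *
for n,o in {"yb1":[(*Y4,57,72),(*Y3,10,70)],"yb2":[(*Y4,80,250),(*Y3,47,250)]}.items(): print(n,T(*o))
S,Tp=camera_info("side"),camera_info("top")
for n,X in [("pur",[.6378,.2472,.0903]),("teal",[.6034,.021,.0903]),("ycor",[.6222,-.2407,.06])]: print(n,proj(Tp,X).round(1),proj(S,X).round(1))
E
```

```text
yb1 (array([ 0.66421476, -0.20802537,  0.00311407]), [np.float64(0.00061528597084587), np.float64(0.0006152859708456775)])
yb2 (array([ 0.59914562, -0.21426512,  0.00636274]), [np.float64(0.0009398352569690388), np.float64(0.0009398352569686893)])
pur [216.  236.8] [293.6 336.3]
teal [301.3 249.6] [324.5 249.7]
ycor [398.3 243.1] [328.9 181.6]
```

Request:
{"name": "carry_out", "arguments": {
  "commands": [
    {"tx":0,"ty":-0.02,"tz":0,"rx":0,"ry":0,"rz":-0.17,"jaw":1},
    {"tx":0,"ty":-0.05,"tz":0,"rx":0,"ry":0,"rz":-0.34,"jaw":1},
    {"tx":0,"ty":-0.08,"tz":0,"rx":0,"ry":0,"rz":-0.51,"jaw":1},
    {"tx":0,"ty":-0.11,"tz":0,"rx":0,"ry":0,"rz":-0.68,"jaw":1},
    {"tx":0,"ty":-0.14,"tz":0,"rx":0,"ry":0,"rz":-0.85,"jaw":1},
    {"tx":0,"ty":-0.17,"tz":0,"rx":0,"ry":0,"rz":-1.02,"jaw":1},
    {"tx":0,"ty":-0.2,"tz":0,"rx":0,"ry":0,"rz":-1.19,"jaw":1},
    {"tx":0,"ty":-0.23,"tz":0,"rx":0,"ry":0,"rz":-1.36,"jaw":1},
    {"tx":0,"ty":-0.26,"tz":0,"rx":0,"ry":0,"rz":-1.53,"jaw":1},
    {"tx":0,"ty":-0.29,"tz":0,"rx":0,"ry":0,"rz":-1.7,"jaw":1},
    {"tx":0,"ty":-0.32,"tz":0,"rx":0,"ry":0,"rz":-1.87,"jaw":1},
    {"tx":0,"ty":-0.34,"tz":0,"rx":0,"ry":0,"rz":-2.04,"jaw":1}
  ]
}}

```text
time: 5.98
position: [0.533, 0.1939, 0.3238]
tool_rot: [1.428, 2.353, 0.319]
ft_force: [0.4, -0.5, -0.1]
grip_width: 0.998
```

```bash
cat >> h.py <<'E'
def xd(yaw): return np.array([np.cos(yaw)*np.cos(np.radians(50)),np.sin(yaw)*np.cos(np.radians(50)),-np.sin(np.radians(50))])
def nd(yaw): return np.array([np.cos(yaw)*np.sin(np.radians(50)),np.sin(yaw)*np.sin(np.radians(50)),np.cos(np.radians(50))])
PUR=(np.array([.6378,.2472,.0903]),.074);TEA=(np.array([.6034,.021,.0903]),-.19);YEL=(np.array([.6125,-.2421,.0896]),.14)
def goal(obj,back,off,flip): 
    m,y=obj; return m+xd(y)*(.019-back)+nd(y)*off,toolR(y,50,flip)
E
python3 - <<'E'
from h import *
p,R,s=cur();print(p,np.round(s["joint_positions"],2))
print(rel(p,R,*goal(PUR,.12,0,-1)),goal(PUR,.12,0,-1)[0])
E
```

```text
[0.53296403 0.1938705  0.3237735 ] [-0.4  -0.18 -0.12  1.86  0.21  1.09 -0.1 ]
(array([ 0.0564, -0.0041,  0.1585]), array([-0.1775, -0.2159, -1.1476])) [0.57305613 0.24240019 0.16767049]
```

Request:
{"name": "carry_out", "arguments": {
  "commands": [
    {"tx":0.007,"ty":0,"tz":0.01,"rx":-0.0254,"ry":-0.0308,"rz":-0.164,"jaw":1},
    {"tx":0.015,"ty":-0.001,"tz":0.03,"rx":-0.0507,"ry":-0.0617,"rz":-0.328,"jaw":1},
    {"tx":0.024,"ty":-0.002,"tz":0.055,"rx":-0.076,"ry":-0.0925,"rz":-0.492,"jaw":1},
    {"tx":0.032,"ty":-0.002,"tz":0.08,"rx":-0.1014,"ry":-0.1234,"rz":-0.656,"jaw":1},
    {"tx":0.04,"ty":-0.003,"tz":0.107,"rx":-0.127,"ry":-0.154,"rz":-0.82,"jaw":1},
    {"tx":0.048,"ty":-0.0035,"tz":0.134,"rx":-0.152,"ry":-0.185,"rz":-0.984,"jaw":1},
    {"tx":0.0564,"ty":-0.004,"tz":0.1585,"rx":-0.1775,"ry":-0.216,"rz":-1.148,"jaw":1},
    {"tx":0.0564,"ty":-0.004,"tz":0.1585,"rx":-0.1775,"ry":-0.216,"rz":-1.148,"jaw":1}
  ]
}}

```text
time: 6.98
position: [0.5726, 0.2389, 0.1649]
tool_rot: [-0.08, 2.447, 0.029]
ft_force: [-0.5, 0.0, 0.1]
grip_width: 1.003
```

```bash
sed -i 's/-.2421,.0896\]),.14)/-.2421,.0896]),.12)/' h.py; python3 snap.py w5; python3 - <<'E'
from h import *
p,R,s=cur();print(p,np.round(s["joint_positions"],2),s["ft_force"])
print(rel(p,R,*goal(PUR,.0,0,-1)),goal(PUR,.12,0,-1)[0])
for n in("top","side"): cv2.imwrite(f"pics/c_{n}.png",get_image(n)[:,:,::-1])
a=cv2.imread("pics/c_top.png")[180:300,140:340];b=cv2.imread("pics/c_side.png")[260:400,200:400]
cv2.imwrite("pics/c.png",np.hstack([cv2.resize(a,(400,240)),cv2.resize(b,(400,280))[:240]]))
E
```

```text
6.975 [0.5726 0.2389 0.1649] [-0.47 -0.07 -0.18  2.19  0.73  0.53  0.44]
[[-0.767 -0.066  0.638]
 [-0.05   0.998  0.042]
 [-0.639  0.    -0.769]]
[0.57392779 0.23905293 0.1673129 ] [-0.47 -0.07 -0.18  2.18  0.73  0.53  0.44] [-0.56182449  0.71117916  0.22141322]
(array([1.000e-04, 3.900e-03, 1.193e-01]), array([-0.0046, -0.0016, -0.0097])) [0.57305613 0.24240019 0.16767049]
```

View pics/c_side.png

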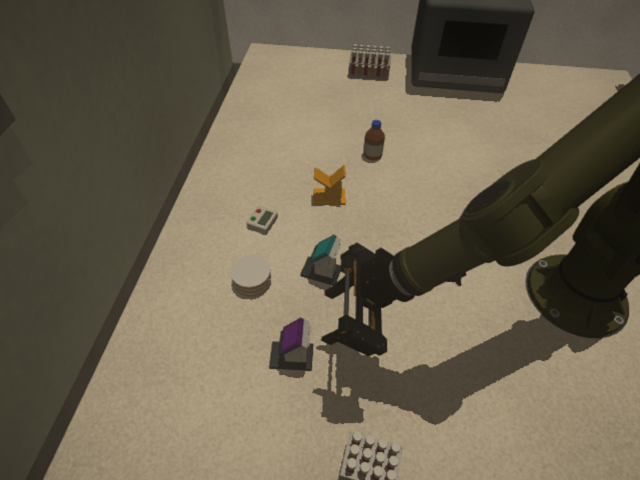

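View pics/w5.png

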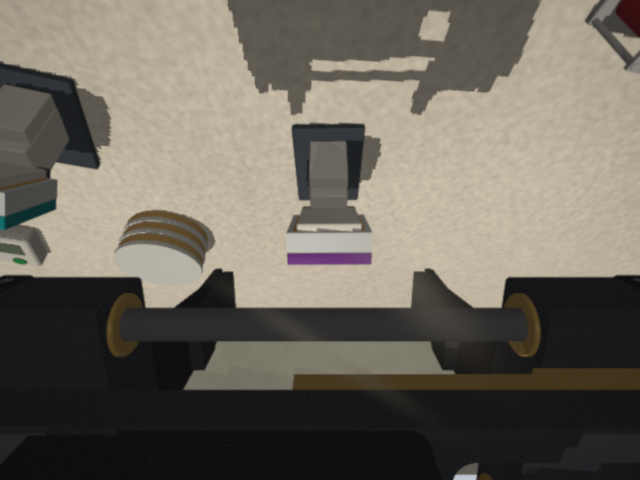

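Request:
{"name": "carry_out", "arguments": {
  "commands": [
    {"tx":0,"ty":0.002,"tz":0.02,"rx":0,"ry":0,"rz":-0.01,"jaw":1},
    {"tx":0,"ty":0.004,"tz":0.04,"rx":0,"ry":0,"rz":-0.01,"jaw":1},
    {"tx":0,"ty":0.004,"tz":0.06,"rx":0,"ry":0,"rz":-0.01,"jaw":1},
    {"tx":0,"ty":0.004,"tz":0.075,"rx":0,"ry":0,"rz":-0.01,"jaw":1},
    {"tx":0,"ty":0.004,"tz":0.09,"rx":0,"ry":0,"rz":-0.01,"jaw":1},
    {"tx":0,"ty":0.004,"tz":0.09,"rx":0,"ry":0,"rz":-0.01,"jaw":1}
  ]
}}

```text
time: 7.88
position: [0.6341, 0.2453, 0.1004]
tool_rot: [-0.085, 2.44, 0.027]
ft_force: [0.0, 0.4, 0.7]
grip_width: 0.995
```

```bash
python3 snap.py w6; python3 - <<'E'
from h import *
for i in range(3):
    p,R,s=cur();print(p,s["ft_force"])
    print(rel(p,R,*goal(PUR,.0,0,-1)))
    get_image("top")
E
```

```text
7.875 [0.6341 0.2453 0.1004] [-0.45  0.15 -0.14  2.13  0.99  0.42  0.23]
[[-0.763 -0.068  0.643]
 [-0.054  0.998  0.042]
 [-0.644 -0.003 -0.765]]
[0.63386549 0.24558315 0.10084645] [ 0.64313403 -0.14095773  0.34557087]
(array([0.0037, 0.0015, 0.0297]), array([-0.0054,  0.0021, -0.0018]))
[0.63373868 0.24573303 0.1010695 ] [1.16930829 0.57655096 0.83483992]
(array([0.0038, 0.0013, 0.0299]), array([-0.0051,  0.0025, -0.0014]))
[0.6336577  0.24574191 0.1011303 ] [ 0.40697378 -0.7442379   0.8142522 ]
(array([0.0038, 0.0013, 0.03  ]), array([-0.0049,  0.0026, -0.0013]))
```

View pics/w6.png

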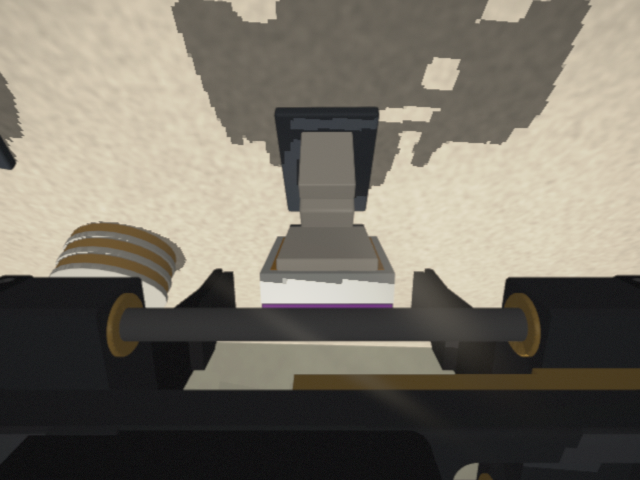

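```bash
python3 - <<'E'
from h import *
import pickle
ci,p,R=pickle.load(open("pics/w6.pkl","rb"))
m,y=PUR;yv=np.array([-np.sin(y),np.cos(y),0])
for n,h in (("bot",-11.5),("seam",2.5)):
    for sgn in(1,-1): print(n,proj(ci,m-xd(y)*.029+nd(y)*h/1e3+yv*.029*sgn).round(1))
E
```

```text
bot [394.3 273. ]
bot [258.9 273.1]
seam [392.7 302.8]
seam [260.5 302.9]
```

The predicted base and seam corners match the picture within 1–2 px (bottom edge row ~274, seam row ~304). Advancing and closing.

Request:
{"name": "carry_out", "arguments": {
  "commands": [
    {"tx":0.002,"ty":0.001,"tz":0.01,"rx":-0.005,"ry":0.002,"rz":0,"jaw":1},
    {"tx":0.004,"ty":0.0015,"tz":0.02,"rx":-0.005,"ry":0.002,"rz":0,"jaw":1},
    {"tx":0.004,"ty":0.0015,"tz":0.03,"rx":-0.005,"ry":0.002,"rz":0,"jaw":1},
    {"tx":0.004,"ty":0.0015,"tz":0.03,"rx":-0.005,"ry":0.002,"rz":0,"jaw":1},
    {"tx":0.004,"ty":0.0015,"tz":0.03,"rx":-0.005,"ry":0.002,"rz":0,"jaw":1}
  ],
  "grip_force": 30
}}

```text
time: 8.7
position: [0.6495, 0.2477, 0.0741]
tool_rot: [-0.09, 2.443, 0.032]
ft_force: [-0.3, 0.1, -0.7]
grip_width: 0.999
```

```bash
python3 - <<'E'
from h import *
p,R,s=cur();print(p,s["ft_force"])
print(rel(p,R,*goal(PUR,.0,0,-1)))
E
```

```text
[0.64947699 0.2476631  0.07410471] [-0.2608286   0.07467198 -0.70902048]
(array([-0.0015,  0.0004, -0.0009]), array([-0.0007, -0.0011, -0.0003]))
```

Request:
{"name": "carry_out", "arguments": {
  "commands": [
    {"tx":-0.001,"ty":0,"tz":0,"rx":0,"ry":0,"rz":0,"jaw":1},
    {"tx":-0.001,"ty":0,"tz":0,"rx":0,"ry":0,"rz":0,"jaw":0.8},
    {"tx":-0.001,"ty":0,"tz":0,"rx":0,"ry":0,"rz":0,"jaw":0.7},
    {"tx":-0.001,"ty":0,"tz":0,"rx":0,"ry":0,"rz":0,"jaw":0.6},
    {"tx":-0.001,"ty":0,"tz":0,"rx":0,"ry":0,"rz":0,"jaw":0.6},
    {"tx":-0.001,"ty":0,"tz":0,"rx":0,"ry":0,"rz":0,"jaw":0.5},
    {"tx":-0.001,"ty":0,"tz":0,"rx":0,"ry":0,"rz":0,"jaw":0.5}
  ],
  "grip_force": 30
}}

```text
time: 9.57
position: [0.6502, 0.2477, 0.0748]
tool_rot: [-0.09, 2.443, 0.032]
ft_force: [-0.6, 0.2, -0.5]
grip_width: 0.667
```

```bash
python3 - <<'E'
from h import *
p,R,s=cur();print(p,s["ft_force"],s["torque"],s["grip_width"])
print(rel(p,R,*goal(PUR,.0,0,-1)))
E
```

```text
[0.65017891 0.24773788 0.07477292] [-0.63332774  0.20805565 -0.4715913 ] [-0.02271887  0.83214695  0.01145918] 0.6670318093098995
(array([-0.0005,  0.0004, -0.0009]), array([-0.0006, -0.001 , -0.0002]))
```

Width is 0.667, or 58 mm, so the dish is gripped across its sides. Lifting off square to the plate, then back up the slope.

Request:
{"name": "carry_out", "arguments": {
  "commands": [
    {"tx":-0.005,"ty":0,"tz":-0.002,"rx":0,"ry":0,"rz":0,"jaw":0.5},
    {"tx":-0.015,"ty":0,"tz":-0.006,"rx":0,"ry":0,"rz":0,"jaw":0.5},
    {"tx":-0.025,"ty":0,"tz":-0.016,"rx":0,"ry":0,"rz":0,"jaw":0.5},
    {"tx":-0.035,"ty":0,"tz":-0.03,"rx":0,"ry":0,"rz":0,"jaw":0.5},
    {"tx":-0.045,"ty":0,"tz":-0.05,"rx":0,"ry":0,"rz":0,"jaw":0.5},
    {"tx":-0.055,"ty":0,"tz":-0.07,"rx":0,"ry":0,"rz":0,"jaw":0.5},
    {"tx":-0.065,"ty":0,"tz":-0.09,"rx":0,"ry":0,"rz":0,"jaw":0.5},
    {"tx":-0.075,"ty":0,"tz":-0.11,"rx":0,"ry":0,"rz":0,"jaw":0.5},
    {"tx":-0.085,"ty":0,"tz":-0.13,"rx":0,"ry":0,"rz":0,"jaw":0.5},
    {"tx":-0.09,"ty":0,"tz":-0.14,"rx":0,"ry":0,"rz":0,"jaw":0.5}
  ]
}}

```text
time: 10.82
position: [0.6295, 0.2463, 0.2414]
tool_rot: [-0.089, 2.442, 0.033]
ft_force: [0.1, -0.4, -0.6]
grip_width: 0.664
```

```bash
python3 snap.py w7;python3 - <<'E'
from h import *
p,R,s=cur();print(p,s["ft_force"],s["grip_width"])
g=goal(YEL,.10,.05,1);print(g[0],rel(p,R,*g))
Rm=R@Ro.from_rotvec([0,0,1.7]).as_matrix()
print("mid",rel(p,R,[.62,.05,.26],Rm))
cv2.imwrite("pics/d_side.png",get_image("side")[:,:,::-1])
a=cv2.imread("pics/d_side.png")[200:380,220:460];b=cv2.imread("pics/w7.png")
cv2.imwrite("pics/d.png",np.hstack([cv2.resize(a,(400,300)),cv2.resize(b,(400,300))]))
E
```

```text
10.825 [0.6295 0.2463 0.2414] [-0.37 -0.04 -0.21  2.    0.55  0.63  0.7 ]
[[-0.764 -0.073  0.641]
 [-0.056  0.997  0.047]
 [-0.643  0.    -0.766]]
[0.62983008 0.2465884  0.24269591] [-0.66967521  0.79808092  0.04837807] 0.6648316608017446
[ 0.5988354  -0.24374767  0.18378898] (array([ 0.0889, -0.4868,  0.0017]), array([2.8000e-03, 4.5600e-02, 3.1052e+00]))
mid (array([ 0.0073, -0.1953, -0.029 ]), array([-0. , -0. ,  1.7]))
```

View pics/d.png

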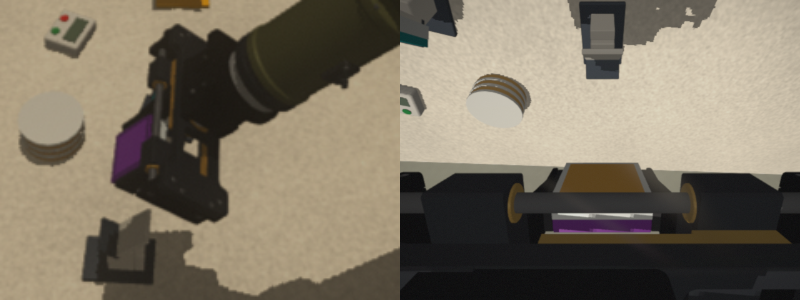

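The dish is closed in the grip. Rolling half a turn while carrying it towards the yellow stand.

Request:
{"name": "carry_out", "arguments": {
  "commands": [
    {"tx":0,"ty":-0.01,"tz":-0.005,"rx":0,"ry":0,"rz":0.12,"jaw":0.5},
    {"tx":0,"ty":-0.03,"tz":-0.01,"rx":0,"ry":0,"rz":0.27,"jaw":0.5},
    {"tx":0,"ty":-0.055,"tz":-0.015,"rx":0,"ry":0,"rz":0.43,"jaw":0.5},
    {"tx":0,"ty":-0.08,"tz":-0.02,"rx":0,"ry":0,"rz":0.6,"jaw":0.5},
    {"tx":0,"ty":-0.11,"tz":-0.02,"rx":0,"ry":0,"rz":0.77,"jaw":0.5},
    {"tx":0,"ty":-0.14,"tz":-0.02,"rx":0,"ry":0,"rz":0.94,"jaw":0.5},
    {"tx":0,"ty":-0.17,"tz":-0.02,"rx":0,"ry":0,"rz":1.11,"jaw":0.5},
    {"tx":0,"ty":-0.2,"tz":-0.02,"rx":0,"ry":0,"rz":1.28,"jaw":0.5},
    {"tx":0,"ty":-0.23,"tz":-0.02,"rx":0,"ry":0,"rz":1.45,"jaw":0.5},
    {"tx":0,"ty":-0.26,"tz":-0.02,"rx":0,"ry":0,"rz":1.62,"jaw":0.5},
    {"tx":0,"ty":-0.29,"tz":-0.02,"rx":0,"ry":0,"rz":1.79,"jaw":0.5},
    {"tx":0,"ty":-0.31,"tz":-0.02,"rx":0,"ry":0,"rz":1.94,"jaw":0.5}
  ]
}}

```text
time: 12.42
position: [0.6386, -0.0659, 0.2535]
tool_rot: [2.139, 1.573, 0.812]
ft_force: [0.2, 0.6, -1.3]
grip_width: 0.663
```

```bash
python3 - <<'E'
from h import *
p,R,s=cur();print(p,np.round(s["joint_positions"],2),s["ft_force"],s["grip_width"])
g=goal(YEL,.10,.06,1);print(g[0],rel(p,R,*g))
E
```

```text
[ 0.63857387 -0.06594226  0.25347426] [-0.07 -0.17  0.19  2.08 -0.18  0.55 -0.05] [ 0.18327379  0.61560757 -1.33354677] 0.6629956635326352
[ 0.60644076 -0.24283062  0.19021686] (array([-0.1894, -0.006 ,  0.0201]), array([0.0253, 0.0221, 1.1595]))
```

Request:
{"name": "carry_out", "arguments": {
  "commands": [
    {"tx":-0.02,"ty":-0.0006,"tz":0.002,"rx":0.003,"ry":0.002,"rz":0.13,"jaw":0.5},
    {"tx":-0.045,"ty":-0.0014,"tz":0.005,"rx":0.006,"ry":0.005,"rz":0.29,"jaw":0.5},
    {"tx":-0.073,"ty":-0.0022,"tz":0.008,"rx":0.01,"ry":0.009,"rz":0.45,"jaw":0.5},
    {"tx":-0.1,"ty":-0.003,"tz":0.01,"rx":0.013,"ry":0.011,"rz":0.61,"jaw":0.5},
    {"tx":-0.127,"ty":-0.004,"tz":0.013,"rx":0.017,"ry":0.015,"rz":0.78,"jaw":0.5},
    {"tx":-0.154,"ty":-0.005,"tz":0.016,"rx":0.02,"ry":0.018,"rz":0.94,"jaw":0.5},
    {"tx":-0.178,"ty":-0.0055,"tz":0.019,"rx":0.024,"ry":0.021,"rz":1.08,"jaw":0.5},
    {"tx":-0.1894,"ty":-0.006,"tz":0.02,"rx":0.0253,"ry":0.022,"rz":1.16,"jaw":0.5},
    {"tx":-0.1894,"ty":-0.006,"tz":0.02,"rx":0.0253,"ry":0.022,"rz":1.16,"jaw":0.5},
    {"tx":-0.1894,"ty":-0.006,"tz":0.02,"rx":0.0253,"ry":0.022,"rz":1.16,"jaw":0.5}
  ]
}}

```text
time: 13.68
position: [0.6086, -0.2398, 0.1925]
tool_rot: [-2.907, -0.188, -1.062]
ft_force: [0.3, 0.3, -1.2]
grip_width: 0.665
```

```bash
python3 snap.py w8; python3 - <<'E'
from h import *
p,R,s=cur();print(p,np.round(s["joint_positions"],2),s["ft_force"],s["grip_width"])
print(rel(p,R,*goal(YEL,.0,.02,1)))
E
```

```text
13.675 [ 0.6086 -0.2398  0.1925] [ 0.09  0.    0.48  2.06 -0.75  0.65 -0.35]
[[ 0.758  0.128  0.64 ]
 [ 0.1   -0.992  0.08 ]
 [ 0.644  0.003 -0.765]]
[ 0.60870384 -0.23971532  0.19273617] [ 0.09 -0.    0.48  2.06 -0.75  0.65 -0.35] [-1.0221814  -0.71566547 -0.34284451] 0.666337636906794
(array([-0.0439,  0.0027,  0.1001]), array([-0.0026, -0.0026,  0.0085]))
```

View pics/w8.png

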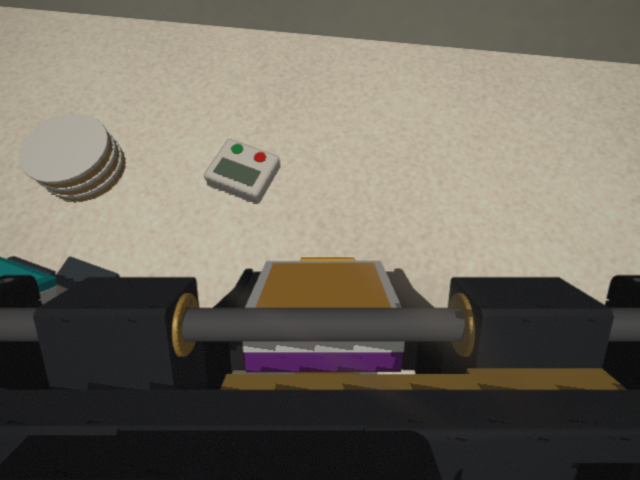

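Dish closed and centred (mid-column ~327) on the ledge seen behind it at (327,260). I'll lower it to 20 mm off the plate, then slide it down towards the ledge.

Request:
{"name": "carry_out", "arguments": {
  "commands": [
    {"tx":-0.012,"ty":0.001,"tz":0.01,"rx":-0.002,"ry":-0.002,"rz":0.004,"jaw":0.5},
    {"tx":-0.03,"ty":0.0027,"tz":0.025,"rx":-0.002,"ry":-0.002,"rz":0.008,"jaw":0.5},
    {"tx":-0.044,"ty":0.0027,"tz":0.042,"rx":-0.002,"ry":-0.002,"rz":0.008,"jaw":0.5},
    {"tx":-0.044,"ty":0.0027,"tz":0.06,"rx":-0.002,"ry":-0.002,"rz":0.008,"jaw":0.5},
    {"tx":-0.044,"ty":0.0027,"tz":0.078,"rx":-0.002,"ry":-0.002,"rz":0.008,"jaw":0.5},
    {"tx":-0.044,"ty":0.0027,"tz":0.09,"rx":-0.002,"ry":-0.002,"rz":0.008,"jaw":0.5},
    {"tx":-0.044,"ty":0.0027,"tz":0.095,"rx":-0.002,"ry":-0.002,"rz":0.008,"jaw":0.5},
    {"tx":-0.044,"ty":0.0027,"tz":0.095,"rx":-0.002,"ry":-0.002,"rz":0.008,"jaw":0.5},
    {"tx":-0.044,"ty":0.0027,"tz":0.095,"rx":-0.002,"ry":-0.002,"rz":0.008,"jaw":0.5}
  ]
}}

```text
time: 14.85
position: [0.6362, -0.2408, 0.0923]
tool_rot: [-2.909, -0.172, -1.061]
ft_force: [0.3, 0.2, -1.6]
grip_width: 0.664
```

```bash
python3 - <<'E'
from h import *
p,R,s=cur();print(p,s["ft_force"],s["grip_width"])
print(rel(p,R,*goal(YEL,.0,.0,1)))
a=get_image("side")[130:250,230:430];b=get_image("top")[180:300,300:500]
cv2.imwrite("pics/e.png",np.hstack([cv2.resize(x,(400,240),interpolation=cv2.INTER_CUBIC) for x in(a,b)])[:,:,::-1])
E
```

```text
[ 0.6361803  -0.24084493  0.09227293] [ 0.27464752  0.21117006 -1.60074736] 0.6641439005790003
(array([-0.0199, -0.0016,  0.0058]), array([ 0.0012, -0.0013, -0.0017]))
```

View pics/e.png

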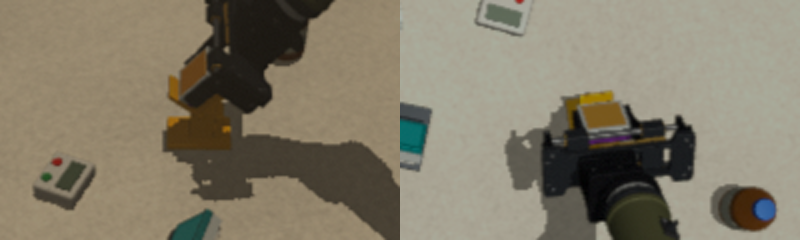

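Request:
{"name": "carry_out", "arguments": {
  "commands": [
    {"tx":-0.005,"ty":-0.0015,"tz":0.001,"rx":0,"ry":0,"rz":0,"jaw":0.5},
    {"tx":-0.01,"ty":-0.0015,"tz":0.002,"rx":0,"ry":0,"rz":0,"jaw":0.5},
    {"tx":-0.014,"ty":-0.0015,"tz":0.003,"rx":0,"ry":0,"rz":0,"jaw":0.5},
    {"tx":-0.017,"ty":-0.0015,"tz":0.004,"rx":0,"ry":0,"rz":0,"jaw":0.5},
    {"tx":-0.018,"ty":-0.0015,"tz":0.004,"rx":0,"ry":0,"rz":0,"jaw":0.5},
    {"tx":-0.018,"ty":-0.0015,"tz":0.004,"rx":0,"ry":0,"rz":0,"jaw":0.5}
  ]
}}

```text
time: 15.7
position: [0.6248, -0.2406, 0.077]
tool_rot: [-2.909, -0.171, -1.06]
ft_force: [-0.6, -0.3, -0.5]
grip_width: 0.663
```

```bash
python3 - <<'E'
from h import *
for i in range(3):
    p,R,s=cur();print(p,R.T@s["ft_force"],s["grip_width"]);get_image("top")
print(rel(p,R,*goal(YEL,.0,.0,1)))
E
python3 snap.py w9
```

```text
[ 0.62477449 -0.24061902  0.07695421] [-0.85938084  0.20565647 -0.01990111] 0.6627148386727884
[ 0.62488813 -0.2405802   0.07707184] [-0.51241595 -1.12795845  0.56457308] 0.6617456707024715
[ 0.62494041 -0.24057179  0.07713813] [-0.40646323 -0.00472004 -0.11618917] 0.6671231820968296
(array([-0.0016,  0.    ,  0.0014]), array([ 0.001 , -0.0008, -0.0019]))
15.85 [ 0.625  -0.2405  0.0772] [ 0.14  0.21  0.44  2.12 -1.19  0.54  0.07]
[[ 0.76   0.118  0.639]
 [ 0.09  -0.993  0.076]
 [ 0.643 -0.    -0.766]]
```

View pics/w9.png

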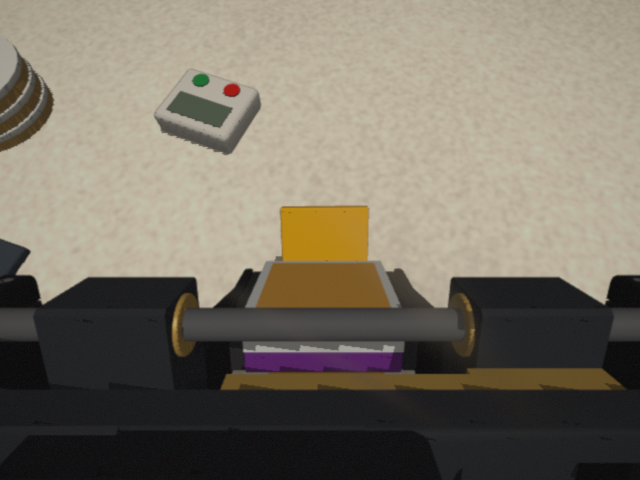

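Dish and ledge are aligned (both centred near column 325), with no contact force yet. Going the last millimetres.

Request:
{"name": "carry_out", "arguments": {
  "commands": [
    {"tx":-0.001,"ty":0,"tz":0.0005,"rx":0,"ry":0,"rz":0,"jaw":0.5},
    {"tx":-0.002,"ty":0,"tz":0.001,"rx":0,"ry":0,"rz":0,"jaw":0.5},
    {"tx":-0.003,"ty":0,"tz":0.0015,"rx":0,"ry":0,"rz":0,"jaw":0.5},
    {"tx":-0.003,"ty":0,"tz":0.002,"rx":0,"ry":0,"rz":0,"jaw":0.5}
  ]
}}

```text
time: 16.4
position: [0.6245, -0.2407, 0.0744]
tool_rot: [-2.908, -0.172, -1.062]
ft_force: [1.3, 0.8, 3.0]
grip_width: 0.664
```

```bash
python3 - <<'E'
from h import *
for i in range(3):
    p,R,s=cur();print(p,R.T@s["ft_force"],s["grip_width"]);get_image("top")
print(rel(p,R,*goal(YEL,.0,.0,1)))
E
```

```text
[ 0.62454476 -0.24071225  0.07439085] [ 2.99575607 -0.61094557 -1.36276857] 0.66428419528703
[ 0.62458212 -0.2407019   0.07437232] [ 2.76985004  1.22828255 -0.05116224] 0.6639508190276693
[ 0.62457399 -0.24069607  0.07435792] [ 3.09107    -0.21121349 -0.40901462] 0.6655530479339605
(array([ 0.0005, -0.0001, -0.0005]), array([ 0.0011, -0.002 , -0.0016]))
```

About 3 N from the plate. Sliding on for the ledge.

Request:
{"name": "carry_out", "arguments": {
  "commands": [
    {"tx":0,"ty":0,"tz":0.001,"rx":0,"ry":0,"rz":0,"jaw":0.5},
    {"tx":0,"ty":0,"tz":0.002,"rx":0,"ry":0,"rz":0,"jaw":0.5},
    {"tx":0,"ty":0,"tz":0.002,"rx":0,"ry":0,"rz":0,"jaw":0.5}
  ]
}}

```text
time: 16.92
position: [0.6248, -0.2407, 0.0741]
tool_rot: [-2.906, -0.172, -1.063]
ft_force: [-14.4, 2.9, 19.4]
grip_width: 0.665
```

```bash
python3 - <<'E'
from h import *
for i in range(3):
    p,R,s=cur();print(p,R.T@s["ft_force"],s["grip_width"]);get_image("top")
print(rel(p,R,*goal(YEL,.0,.0,1)))
E
```

```text
[ 0.62482806 -0.24074324  0.07412189] [  1.86994669  -4.61874509 -23.81374583] 0.6651351338047015
[ 0.62480144 -0.24078796  0.07412135] [  0.98986477  -4.59565308 -22.37710783] 0.6650045433809246
[ 0.62479737 -0.2407858   0.07411212] [  0.91858317  -4.43636789 -23.41726197] 0.6661637944983982
(array([ 0.0005, -0.0002, -0.0008]), array([-0.0005, -0.0034, -0.002 ]))
```

Both plate and ledge contacts are found, but the ledge load is 23 N, so I'll ease back before opening.

Request:
{"name": "carry_out", "arguments": {
  "commands": [
    {"tx":0,"ty":0,"tz":-0.0015,"rx":0,"ry":0,"rz":0,"jaw":0.5},
    {"tx":0,"ty":0,"tz":-0.0015,"rx":0,"ry":0,"rz":0,"jaw":0.5}
  ]
}}

```text
time: 17.32
position: [0.6247, -0.2408, 0.0742]
tool_rot: [-2.908, -0.171, -1.062]
ft_force: [-1.0, 0.5, 7.4]
grip_width: 0.666
```

```bash
python3 - <<'E'
from h import *
p,R,s=cur();print(p,R.T@s["ft_force"],s["grip_width"])
E
```

```text
[ 0.62473722 -0.24078489  0.07421449] [ 4.07629456 -0.58544376 -6.24362868] 0.6660442823061629
```

Request:
{"name": "carry_out", "arguments": {
  "commands": [
    {"tx":0,"ty":0,"tz":0,"rx":0,"ry":0,"rz":0,"jaw":0.72},
    {"tx":0,"ty":0,"tz":0,"rx":0,"ry":0,"rz":0,"jaw":0.8},
    {"tx":0,"ty":0,"tz":0,"rx":0,"ry":0,"rz":0,"jaw":0.95},
    {"tx":0,"ty":0,"tz":0,"rx":0,"ry":0,"rz":0,"jaw":1},
    {"tx":0,"ty":0,"tz":0,"rx":0,"ry":0,"rz":0,"jaw":1}
  ]
}}

```text
time: 17.95
position: [0.624, -0.2406, 0.0729]
tool_rot: [-2.909, -0.171, -1.059]
ft_force: [0.6, -0.1, -0.2]
grip_width: 0.978
```

```bash
python3 snap.py w10; python3 - <<'E'
from h import *
p,R,s=cur();print(p,R.T@s["ft_force"],s["grip_width"])
E
```

```text
17.95 [ 0.624  -0.2406  0.0729] [ 0.15  0.22  0.44  2.13 -1.2   0.54  0.08]
[[ 0.761  0.118  0.638]
 [ 0.09  -0.993  0.076]
 [ 0.643 -0.001 -0.766]]
[ 0.62403076 -0.24062237  0.07302224] [-0.07076963  0.65250003 -0.40304616] 0.9891285353702072
```

View pics/w10.png

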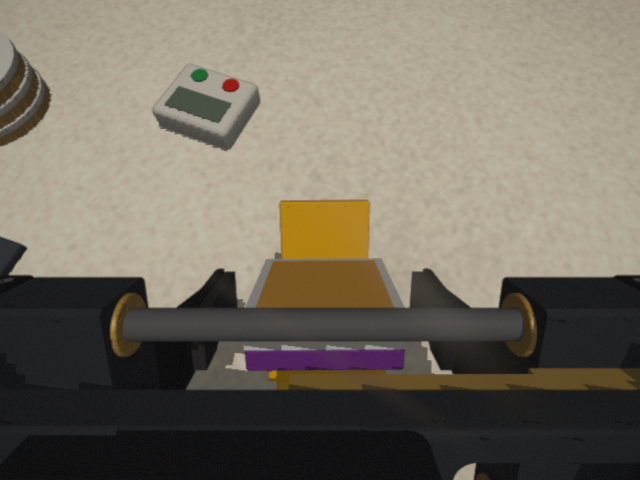

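Released, with the purple dish flat and against the ledge. Retreating straight back up the slope.

Request:
{"name": "carry_out", "arguments": {
  "commands": [
    {"tx":0,"ty":0,"tz":-0.015,"rx":0,"ry":0,"rz":0,"jaw":1},
    {"tx":0,"ty":0,"tz":-0.035,"rx":0,"ry":0,"rz":0,"jaw":1},
    {"tx":0,"ty":0,"tz":-0.06,"rx":0,"ry":0,"rz":0,"jaw":1},
    {"tx":0,"ty":0,"tz":-0.085,"rx":0,"ry":0,"rz":0,"jaw":1},
    {"tx":0.005,"ty":0,"tz":-0.11,"rx":0,"ry":0,"rz":0,"jaw":1},
    {"tx":0.02,"ty":0,"tz":-0.135,"rx":0,"ry":0,"rz":0,"jaw":1},
    {"tx":0.04,"ty":0,"tz":-0.15,"rx":0,"ry":0,"rz":0,"jaw":1},
    {"tx":0.06,"ty":0,"tz":-0.16,"rx":0,"ry":0,"rz":0,"jaw":1},
    {"tx":0.06,"ty":0,"tz":-0.16,"rx":0,"ry":0,"rz":0,"jaw":1}
  ]
}}

```text
time: 19.12
position: [0.5686, -0.2477, 0.2364]
tool_rot: [-2.909, -0.173, -1.065]
ft_force: [0.4, -0.2, -0.2]
grip_width: 1.0
```

```bash
python3 snap.py w11; python3 - <<'E'
from h import *
import pickle
p,R,s=cur()
print(rel(p,R,*goal(TEA,.12,0.0,-1)),goal(TEA,.12,0,-1)[0])
ci,_,_=pickle.load(open("pics/w11.pkl","rb"))
m,y=YEL;yv=np.array([-np.sin(y),np.cos(y),0])
for x,h in [(-29,11.5),(-29,-11.5),(29,11.5)]:
    for q in(1,-1): print(x,h,q,proj(ci,m+xd(y)*x/1e3+nd(y)*h/1e3+yv*.029*q).round(1))
E
```

```text
19.125 [ 0.5686 -0.2477  0.2364] [ 0.14 -0.12  0.46  2.07 -0.61  0.72 -0.46]
[[ 0.758  0.118  0.641]
 [ 0.091 -0.993  0.075]
 [ 0.646  0.001 -0.764]]
(array([-0.0388, -0.282 ,  0.0546]), array([ 1.6000e-03, -2.8920e-01, -2.8914e+00])) [0.53964676 0.03326101 0.16767049]
-29 11.5 1 [287.5 289.1]
-29 11.5 -1 [357.6 289. ]
-29 -11.5 1 [288.3 314.2]
-29 -11.5 -1 [356.9 314.1]
29 11.5 1 [293.1 264.6]
29 11.5 -1 [352.  264.5]
```

View pics/w11.png

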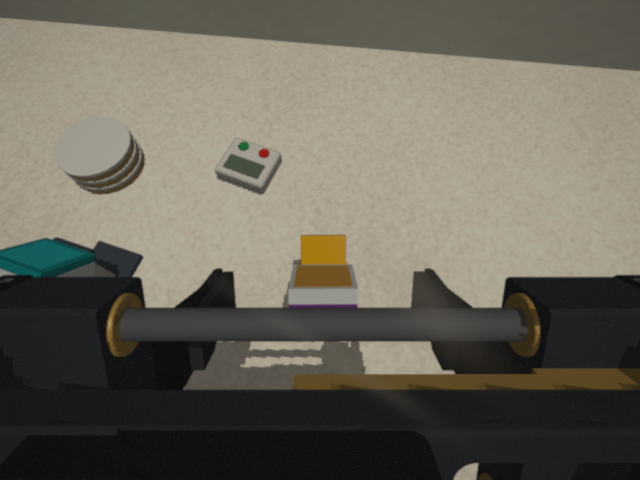

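The dish's corners sit where predicted (near edge columns 289–357, far edge row ~264), so it's seated. Next, teal: rolling back while moving left.

Request:
{"name": "carry_out", "arguments": {
  "commands": [
    {"tx":0.005,"ty":-0.015,"tz":-0.005,"rx":0,"ry":-0.016,"rz":-0.16,"jaw":1},
    {"tx":0.01,"ty":-0.035,"tz":-0.01,"rx":0,"ry":-0.033,"rz":-0.33,"jaw":1},
    {"tx":0.015,"ty":-0.06,"tz":-0.015,"rx":0,"ry":-0.05,"rz":-0.5,"jaw":1},
    {"tx":0.02,"ty":-0.085,"tz":-0.02,"rx":0,"ry":-0.067,"rz":-0.67,"jaw":1},
    {"tx":0.02,"ty":-0.11,"tz":-0.02,"rx":0,"ry":-0.084,"rz":-0.84,"jaw":1},
    {"tx":0.02,"ty":-0.135,"tz":-0.02,"rx":0,"ry":-0.101,"rz":-1.01,"jaw":1},
    {"tx":0.02,"ty":-0.16,"tz":-0.02,"rx":0,"ry":-0.118,"rz":-1.18,"jaw":1},
    {"tx":0.02,"ty":-0.185,"tz":-0.02,"rx":0,"ry":-0.135,"rz":-1.35,"jaw":1},
    {"tx":0.02,"ty":-0.21,"tz":-0.02,"rx":0,"ry":-0.152,"rz":-1.52,"jaw":1},
    {"tx":0.02,"ty":-0.23,"tz":-0.02,"rx":0,"ry":-0.169,"rz":-1.69,"jaw":1},
    {"tx":0.02,"ty":-0.25,"tz":-0.02,"rx":0,"ry":-0.186,"rz":-1.86,"jaw":1},
    {"tx":0.02,"ty":-0.265,"tz":-0.02,"rx":0,"ry":-0.202,"rz":-2.02,"jaw":1}
  ]
}}

```text
time: 20.68
position: [0.5568, 0.0188, 0.2436]
tool_rot: [1.284, 2.23, 0.296]
ft_force: [-0.4, -0.2, 0.9]
grip_width: 0.999
```

```bash
python3 - <<'E'
from h import *
p,R,s=cur();print(p,np.round(s["joint_positions"],2))
print(rel(p,R,*goal(TEA,.12,0.0,-1)),goal(TEA,.12,0,-1)[0])
E
```

```text
[0.55677755 0.01877762 0.24360774] [-0.25 -0.3   0.04  2.16  0.31  0.74  0.14]
(array([ 0.0454, -0.0385,  0.0522]), array([-0.0171, -0.1088, -0.8642])) [0.53964676 0.03326101 0.16767049]
```

```bash
python3 - <<'E'
from h import *
p,R,s=cur()
print(rel(p,R,*goal(TEA,.08,0.0,-1)),goal(TEA,.08,0,-1)[0])
E
```

```text
(array([ 0.0419, -0.0362,  0.092 ]), array([-0.0171, -0.1088, -0.8642])) [0.56489557 0.02840517 0.13702871]
```

Request:
{"name": "carry_out", "arguments": {
  "commands": [
    {"tx":0.008,"ty":-0.007,"tz":0,"rx":-0.003,"ry":-0.02,"rz":-0.16,"jaw":1},
    {"tx":0.016,"ty":-0.014,"tz":0,"rx":-0.007,"ry":-0.041,"rz":-0.33,"jaw":1},
    {"tx":0.025,"ty":-0.022,"tz":0.005,"rx":-0.01,"ry":-0.062,"rz":-0.5,"jaw":1},
    {"tx":0.034,"ty":-0.03,"tz":0.015,"rx":-0.013,"ry":-0.084,"rz":-0.67,"jaw":1},
    {"tx":0.042,"ty":-0.036,"tz":0.03,"rx":-0.017,"ry":-0.109,"rz":-0.864,"jaw":1},
    {"tx":0.042,"ty":-0.036,"tz":0.05,"rx":-0.017,"ry":-0.109,"rz":-0.864,"jaw":1},
    {"tx":0.042,"ty":-0.036,"tz":0.075,"rx":-0.017,"ry":-0.109,"rz":-0.864,"jaw":1},
    {"tx":0.042,"ty":-0.036,"tz":0.092,"rx":-0.017,"ry":-0.109,"rz":-0.864,"jaw":1},
    {"tx":0.042,"ty":-0.036,"tz":0.092,"rx":-0.017,"ry":-0.109,"rz":-0.864,"jaw":1},
    {"tx":0.042,"ty":-0.036,"tz":0.092,"rx":-0.017,"ry":-0.109,"rz":-0.864,"jaw":1}
  ]
}}

```text
time: 21.92
position: [0.5661, 0.0279, 0.1391]
tool_rot: [0.241, 2.431, -0.082]
ft_force: [-0.3, 0.7, 0.2]
grip_width: 0.998
```

```bash
python3 snap.py w12; python3 - <<'E'
from h import *
import pickle
p,R,s=cur();print(s["ft_force"])
print(rel(p,R,*goal(TEA,.0,0.0,-1)))
ci,_,_=pickle.load(open("pics/w12.pkl","rb"))
m,y=TEA;yv=np.array([-np.sin(y),np.cos(y),0])
for n,h in (("bot",-11.5),("seam",2.5)):
    for q in(1,-1): print(n,q,proj(ci,m-xd(y)*.029+nd(y)*h/1e3+yv*.029*q).round(1))
E
```

```text
21.925 [0.5661 0.0279 0.1391] [-0.08 -0.18 -0.2   2.34  0.7   0.42  0.52]
[[-0.75   0.195  0.633]
 [ 0.151  0.981 -0.122]
 [-0.644  0.004 -0.765]]
[0.5055762  0.44478575 0.3481771 ]
(array([ 0.0032, -0.    ,  0.0811]), array([-0.0003,  0.0032, -0.0072]))
bot 1 [374.3 240.5]
bot -1 [272.  241.3]
seam 1 [373.5 263.7]
seam -1 [273.2 264.5]
```

View pics/w12.png

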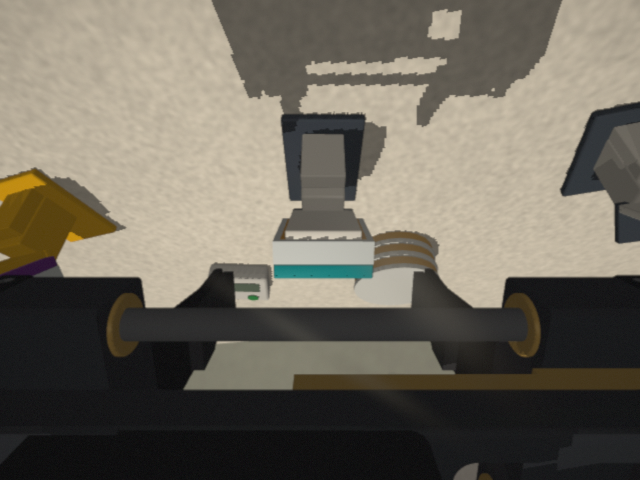

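The measured corners match the prediction (bottom edge row 241, seam row 264, columns 273–374). Approaching.

Request:
{"name": "carry_out", "arguments": {
  "commands": [
    {"tx":0.002,"ty":0,"tz":0.015,"rx":0,"ry":0.003,"rz":-0.007,"jaw":1},
    {"tx":0.003,"ty":0,"tz":0.03,"rx":0,"ry":0.003,"rz":-0.007,"jaw":1},
    {"tx":0.003,"ty":0,"tz":0.045,"rx":0,"ry":0.003,"rz":-0.007,"jaw":1},
    {"tx":0.003,"ty":0,"tz":0.06,"rx":0,"ry":0.003,"rz":-0.007,"jaw":1},
    {"tx":0.003,"ty":0,"tz":0.072,"rx":0,"ry":0.003,"rz":-0.007,"jaw":1},
    {"tx":0.003,"ty":0,"tz":0.08,"rx":0,"ry":0.003,"rz":-0.007,"jaw":1},
    {"tx":0.003,"ty":0,"tz":0.08,"rx":0,"ry":0.003,"rz":-0.007,"jaw":1},
    {"tx":0.003,"ty":0,"tz":0.08,"rx":0,"ry":0.003,"rz":-0.007,"jaw":1}
  ]
}}

```text
time: 22.98
position: [0.6153, 0.0191, 0.0774]
tool_rot: [0.232, 2.433, -0.084]
ft_force: [-0.3, -0.2, 0.4]
grip_width: 1.0
```

```bash
python3 - <<'E'
from h import *
p,R,s=cur();print(p,s["ft_force"])
print(rel(p,R,*goal(TEA,.0,0.0,-1)))
E
```

```text
[0.61530443 0.01911964 0.07735835] [-0.32213759 -0.22612969  0.40405688]
(array([ 0.0009, -0.0004,  0.0013]), array([ 0.0001,  0.0013, -0.0003]))
```

Request:
{"name": "carry_out", "arguments": {
  "commands": [
    {"tx":0.001,"ty":0,"tz":0.001,"rx":0,"ry":0,"rz":0,"jaw":1},
    {"tx":0.001,"ty":0,"tz":0.001,"rx":0,"ry":0,"rz":0,"jaw":0.8},
    {"tx":0.001,"ty":0,"tz":0.001,"rx":0,"ry":0,"rz":0,"jaw":0.7},
    {"tx":0.001,"ty":0,"tz":0.001,"rx":0,"ry":0,"rz":0,"jaw":0.6},
    {"tx":0.001,"ty":0,"tz":0.001,"rx":0,"ry":0,"rz":0,"jaw":0.6},
    {"tx":0.001,"ty":0,"tz":0.001,"rx":0,"ry":0,"rz":0,"jaw":0.5},
    {"tx":0.001,"ty":0,"tz":0.001,"rx":0,"ry":0,"rz":0,"jaw":0.5}
  ],
  "grip_force": 30
}}

```text
time: 23.85
position: [0.6151, 0.0188, 0.0753]
tool_rot: [0.232, 2.434, -0.085]
ft_force: [-1.9, -0.6, 1.8]
grip_width: 0.666
```

```bash
python3 - <<'E'
from h import *
p,R,s=cur();print(p,s["ft_force"],s["grip_width"])
print(rel(p,R,*goal(TEA,.0,0,-1)))
E
```

```text
[0.61508531 0.01879051 0.07526088] [-1.86899282 -0.55577483  1.7890373 ] 0.6656992207474697
(array([-0.0006, -0.    , -0.0002]), array([-0.0005,  0.0004, -0.0003]))
```

Gripped at 58 mm. Lifting the same way.

Request:
{"name": "carry_out", "arguments": {
  "commands": [
    {"tx":-0.005,"ty":0,"tz":-0.002,"rx":0,"ry":0,"rz":0,"jaw":0.5},
    {"tx":-0.015,"ty":0,"tz":-0.006,"rx":0,"ry":0,"rz":0,"jaw":0.5},
    {"tx":-0.025,"ty":0,"tz":-0.016,"rx":0,"ry":0,"rz":0,"jaw":0.5},
    {"tx":-0.035,"ty":0,"tz":-0.03,"rx":0,"ry":0,"rz":0,"jaw":0.5},
    {"tx":-0.048,"ty":0,"tz":-0.05,"rx":0,"ry":0,"rz":0,"jaw":0.5},
    {"tx":-0.061,"ty":0,"tz":-0.07,"rx":0,"ry":0,"rz":0,"jaw":0.5},
    {"tx":-0.075,"ty":0,"tz":-0.09,"rx":0,"ry":0,"rz":0,"jaw":0.5},
    {"tx":-0.09,"ty":0,"tz":-0.11,"rx":0,"ry":0,"rz":0,"jaw":0.5},
    {"tx":-0.105,"ty":0,"tz":-0.125,"rx":0,"ry":0,"rz":0,"jaw":0.5},
    {"tx":-0.11,"ty":0,"tz":-0.13,"rx":0,"ry":0,"rz":0,"jaw":0.5}
  ]
}}

```text
time: 25.1
position: [0.6162, 0.019, 0.2469]
tool_rot: [0.232, 2.432, -0.084]
ft_force: [0.2, 0.3, -1.2]
grip_width: 0.667
```

```bash
python3 snap.py w13;python3 - <<'E'
from h import *
p,R,s=cur();print(p,s["ft_force"],s["grip_width"])
g=goal(YEL,.10,.075,1);print(g[0],rel(p,R,*g))
E
```

```text
25.1 [0.6162 0.019  0.2469] [-0.04 -0.2  -0.17  2.12  0.41  0.6   0.89]
[[-0.751  0.189  0.633]
 [ 0.145  0.982 -0.121]
 [-0.644  0.001 -0.765]]
[0.61625406 0.01895927 0.24697018] [ 0.14465293 -0.16414047  0.12148315] 0.6623496575793848
[ 0.61784879 -0.24145505  0.19985867] (array([-0.0086, -0.2554,  0.0686]), array([0.0032, 0.2901, 2.8896]))
```

View pics/w13.png

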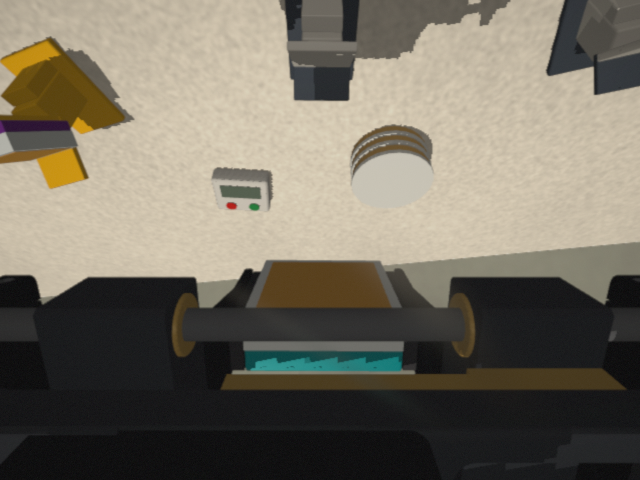

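Teal is closed in the grip, and purple is still in the yellow stand at left. Rolling half a turn.

Request:
{"name": "carry_out", "arguments": {
  "commands": [
    {"tx":0,"ty":-0.005,"tz":-0.005,"rx":0,"ry":0.012,"rz":0.12,"jaw":0.5},
    {"tx":0,"ty":-0.015,"tz":-0.01,"rx":0,"ry":0.027,"rz":0.27,"jaw":0.5},
    {"tx":0,"ty":-0.03,"tz":-0.015,"rx":0,"ry":0.043,"rz":0.43,"jaw":0.5},
    {"tx":0,"ty":-0.045,"tz":-0.02,"rx":0,"ry":0.06,"rz":0.6,"jaw":0.5},
    {"tx":0,"ty":-0.06,"tz":-0.02,"rx":0,"ry":0.077,"rz":0.77,"jaw":0.5},
    {"tx":0,"ty":-0.075,"tz":-0.02,"rx":0,"ry":0.094,"rz":0.94,"jaw":0.5},
    {"tx":0,"ty":-0.09,"tz":-0.02,"rx":0,"ry":0.111,"rz":1.11,"jaw":0.5},
    {"tx":0,"ty":-0.105,"tz":-0.02,"rx":0,"ry":0.128,"rz":1.28,"jaw":0.5},
    {"tx":0,"ty":-0.12,"tz":-0.02,"rx":0,"ry":0.145,"rz":1.45,"jaw":0.5},
    {"tx":0,"ty":-0.135,"tz":-0.02,"rx":0,"ry":0.162,"rz":1.62,"jaw":0.5},
    {"tx":0,"ty":-0.15,"tz":-0.02,"rx":0,"ry":0.179,"rz":1.79,"jaw":0.5},
    {"tx":0,"ty":-0.16,"tz":-0.02,"rx":0,"ry":0.195,"rz":1.94,"jaw":0.5}
  ]
}}

```text
time: 26.65
position: [0.5718, -0.1367, 0.2587]
tool_rot: [2.385, 1.38, 0.777]
ft_force: [0.5, 0.4, -0.6]
grip_width: 0.662
```

```bash
python3 - <<'E'
from h import *
p,R,s=cur();print(p,np.round(s["joint_positions"],2),s["ft_force"],s["grip_width"])
g=goal(YEL,.10,.075,1);print(g[0],rel(p,R,*g))
E
```

```text
[ 0.5718231  -0.13667931  0.2587468 ] [ 0.22 -0.23  0.08  2.09 -0.28  0.72 -0.05] [ 0.46030399  0.39989411 -0.55435076] 0.6623278489417613
[ 0.61784879 -0.24145505  0.19985867] (array([-0.0903,  0.0572,  0.0717]), array([-0.0011,  0.0976,  0.9434]))
```

Request:
{"name": "carry_out", "arguments": {
  "commands": [
    {"tx":-0.01,"ty":0.005,"tz":0.0,"rx":0,"ry":0.012,"rz":0.12,"jaw":0.5},
    {"tx":-0.025,"ty":0.012,"tz":0.005,"rx":0,"ry":0.028,"rz":0.27,"jaw":0.5},
    {"tx":-0.04,"ty":0.022,"tz":0.015,"rx":0,"ry":0.044,"rz":0.43,"jaw":0.5},
    {"tx":-0.055,"ty":0.032,"tz":0.03,"rx":0,"ry":0.061,"rz":0.59,"jaw":0.5},
    {"tx":-0.07,"ty":0.042,"tz":0.045,"rx":0,"ry":0.077,"rz":0.75,"jaw":0.5},
    {"tx":-0.083,"ty":0.051,"tz":0.06,"rx":0,"ry":0.09,"rz":0.87,"jaw":0.5},
    {"tx":-0.09,"ty":0.057,"tz":0.072,"rx":-0.001,"ry":0.0976,"rz":0.943,"jaw":0.5},
    {"tx":-0.09,"ty":0.057,"tz":0.072,"rx":-0.001,"ry":0.0976,"rz":0.943,"jaw":0.5},
    {"tx":-0.09,"ty":0.057,"tz":0.072,"rx":-0.001,"ry":0.0976,"rz":0.943,"jaw":0.5}
  ]
}}

```text
time: 27.78
position: [0.6193, -0.2397, 0.2015]
tool_rot: [-2.909, -0.187, -1.061]
ft_force: [0.2, -0.2, -1.5]
grip_width: 0.667
```

```bash
python3 snap.py w14; python3 - <<'E'
from h import *
p,R,s=cur();print(p,np.round(s["joint_positions"],2),s["ft_force"],s["grip_width"])
print(rel(p,R,*goal(YEL,.0,.038,1)))
a=get_image("side")[130:250,230:430]
cv2.imwrite("pics/f.png",np.hstack([cv2.resize(a,(400,300),interpolation=cv2.INTER_CUBIC)[:,:,::-1],cv2.resize(cv2.imread("pics/w14.png"),(400,300))]))
E
```

```text
27.775 [ 0.6193 -0.2397  0.2015] [ 0.32  0.02  0.24  2.03 -0.73  0.65 -0.39]
[[ 0.759  0.126  0.639]
 [ 0.1   -0.992  0.078]
 [ 0.644  0.004 -0.765]]
[ 0.61949445 -0.23969159  0.20216992] [ 0.32  0.02  0.24  2.03 -0.73  0.65 -0.39] [ 0.67002951 -0.33807549 -0.72753821] 0.6639008810956107
(array([-0.0401,  0.0013,  0.1005]), array([-0.0008, -0.0021,  0.0082]))
```

View pics/f.png

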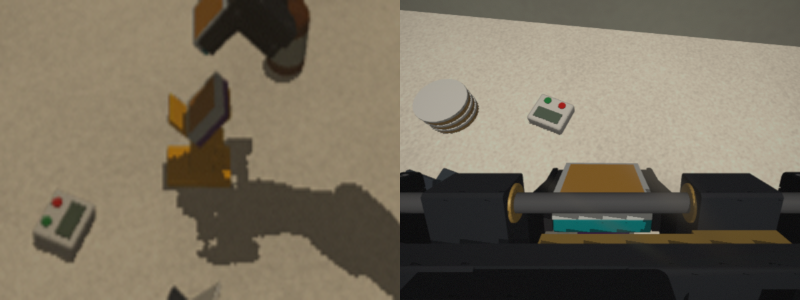

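Request:
{"name": "carry_out", "arguments": {
  "commands": [
    {"tx":-0.012,"ty":0.001,"tz":0.01,"rx":0,"ry":-0.002,"rz":0.004,"jaw":0.5},
    {"tx":-0.027,"ty":0.0013,"tz":0.025,"rx":0,"ry":-0.002,"rz":0.008,"jaw":0.5},
    {"tx":-0.038,"ty":0.0013,"tz":0.04,"rx":0,"ry":-0.002,"rz":0.008,"jaw":0.5},
    {"tx":-0.04,"ty":0.0013,"tz":0.058,"rx":0,"ry":-0.002,"rz":0.008,"jaw":0.5},
    {"tx":-0.04,"ty":0.0013,"tz":0.076,"rx":0,"ry":-0.002,"rz":0.008,"jaw":0.5},
    {"tx":-0.04,"ty":0.0013,"tz":0.088,"rx":0,"ry":-0.002,"rz":0.008,"jaw":0.5},
    {"tx":-0.04,"ty":0.0013,"tz":0.095,"rx":0,"ry":-0.002,"rz":0.008,"jaw":0.5},
    {"tx":-0.04,"ty":0.0013,"tz":0.095,"rx":0,"ry":-0.002,"rz":0.008,"jaw":0.5},
    {"tx":-0.04,"ty":0.0013,"tz":0.095,"rx":0,"ry":-0.002,"rz":0.008,"jaw":0.5}
  ]
}}

```text
time: 29.0
position: [0.6503, -0.2386, 0.1045]
tool_rot: [-2.908, -0.173, -1.06]
ft_force: [-0.3, -0.1, -0.6]
grip_width: 0.667
```

```bash
python3 snap.py w15;  python3 - <<'E'
from h import *
p,R,s=cur();print(p,R.T@s["ft_force"],s["grip_width"])
print(rel(p,R,*goal(YEL,.0,.023,1)))
E
```

```text
29.0 [ 0.6503 -0.2386  0.1045] [ 0.33  0.2   0.2   2.05 -1.01  0.52 -0.12]
[[ 0.76   0.119  0.639]
 [ 0.09  -0.993  0.077]
 [ 0.644 -0.    -0.765]]
[ 0.65036914 -0.23861118  0.10455763] [-0.2506604  -0.46883037  0.96023233] 0.6640326296643181
(array([-0.0157, -0.0011,  0.006 ]), array([ 0.0005, -0.0013, -0.0011]))
```

View pics/w15.png

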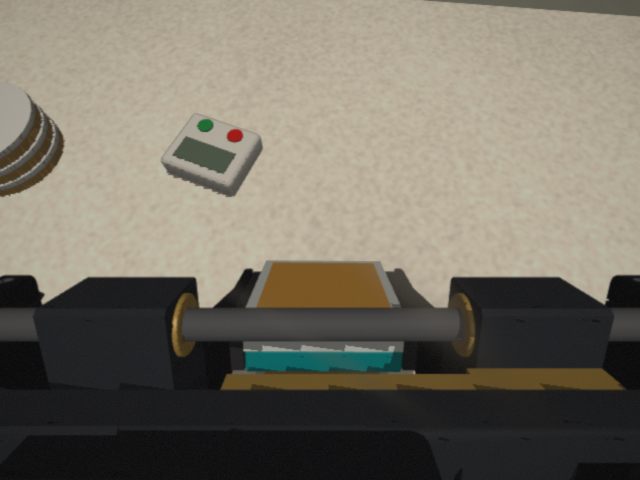

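Request:
{"name": "carry_out", "arguments": {
  "commands": [
    {"tx":-0.004,"ty":-0.001,"tz":0.001,"rx":0,"ry":0,"rz":0,"jaw":0.5},
    {"tx":-0.008,"ty":-0.001,"tz":0.002,"rx":0,"ry":0,"rz":0,"jaw":0.5},
    {"tx":-0.012,"ty":-0.001,"tz":0.003,"rx":0,"ry":0,"rz":0,"jaw":0.5},
    {"tx":-0.014,"ty":-0.001,"tz":0.0035,"rx":0,"ry":0,"rz":0,"jaw":0.5},
    {"tx":-0.015,"ty":-0.001,"tz":0.004,"rx":0,"ry":0,"rz":0,"jaw":0.5},
    {"tx":-0.016,"ty":-0.001,"tz":0.0045,"rx":0,"ry":0,"rz":0,"jaw":0.5},
    {"tx":-0.016,"ty":-0.001,"tz":0.0045,"rx":0,"ry":0,"rz":0,"jaw":0.5}
  ]
}}

```text
time: 29.92
position: [0.6415, -0.2384, 0.0908]
tool_rot: [-2.908, -0.173, -1.061]
ft_force: [1.3, -1.2, 0.7]
grip_width: 0.668
```

```bash
python3 - <<'E'
from h import *
for i in range(3):
    p,R,s=cur();print(p,R.T@s["ft_force"],s["grip_width"]);get_image("top")
print(rel(p,R,*goal(YEL,.0,.023,1)))
E
```

```text
[ 0.64152613 -0.23835719  0.09076226] [1.30421334 1.30323497 0.23646601] 0.6681844445904
[ 0.64150715 -0.23836801  0.09075656] [ 2.10674804 -0.04579383  0.35642052] 0.6699240757750455
[ 0.6414978  -0.23838024  0.0907518 ] [1.52193861 0.84306406 1.14699048] 0.6684447498385377
(array([-0.0001,  0.0002,  0.0011]), array([ 0.0001, -0.0015, -0.0008]))
```

Light contact (about 2 N). Adding 1 mm towards the ledge.

Request:
{"name": "carry_out", "arguments": {
  "commands": [
    {"tx":-0.0005,"ty":0,"tz":0.001,"rx":0,"ry":0,"rz":0,"jaw":0.5},
    {"tx":-0.0005,"ty":0,"tz":0.001,"rx":0,"ry":0,"rz":0,"jaw":0.5}
  ]
}}

```text
time: 30.32
position: [0.642, -0.2385, 0.09]
tool_rot: [-2.908, -0.173, -1.062]
ft_force: [2.9, -0.2, 2.4]
grip_width: 0.666
```

```bash
python3 - <<'E'
from h import *
for i in range(2):
    p,R,s=cur();print(p,R.T@s["ft_force"],s["grip_width"]);get_image("top")
print(rel(p,R,*goal(YEL,.0,.023,1)))
E
```

```text
[ 0.64204686 -0.23847396  0.09002869] [ 3.73490501  0.53504613 -0.01036481] 0.6655154981749429
[ 0.6420614  -0.23845057  0.09004554] [5.10960723 0.43946852 0.73827601] 0.6607485386575871
(array([-0.0001,  0.0001,  0.0002]), array([ 0.0004, -0.0021, -0.0007]))
```

Seated within a millimetre and 4–5 N on the purple dish. Opening.

Request:
{"name": "carry_out", "arguments": {
  "commands": [
    {"tx":0,"ty":0,"tz":0,"rx":0,"ry":0,"rz":0,"jaw":0.72},
    {"tx":0,"ty":0,"tz":0,"rx":0,"ry":0,"rz":0,"jaw":0.8},
    {"tx":0,"ty":0,"tz":0,"rx":0,"ry":0,"rz":0,"jaw":0.95},
    {"tx":0,"ty":0,"tz":0,"rx":0,"ry":0,"rz":0,"jaw":1},
    {"tx":0,"ty":0,"tz":0,"rx":0,"ry":0,"rz":0,"jaw":1},
    {"tx":0,"ty":0,"tz":0,"rx":0,"ry":0,"rz":0,"jaw":1}
  ]
}}

```text
time: 31.18
position: [0.6411, -0.2382, 0.089]
tool_rot: [-2.908, -0.173, -1.059]
ft_force: [-0.4, -0.0, 1.0]
grip_width: 0.996
```

```bash
python3 snap.py w16; python3 - <<'E'
from h import *
p,R,s=cur();print(p,R.T@s["ft_force"],s["grip_width"])
E
```

```text
31.175 [ 0.6411 -0.2382  0.089 ] [ 0.35  0.21  0.19  2.08 -1.07  0.5  -0.05]
[[ 0.76   0.119  0.638]
 [ 0.09  -0.993  0.077]
 [ 0.643 -0.001 -0.766]]
[ 0.64116978 -0.2382586   0.08903959] [-0.46224668  0.31290968  0.36690558] 0.9938971088950428
```

View pics/w16.png

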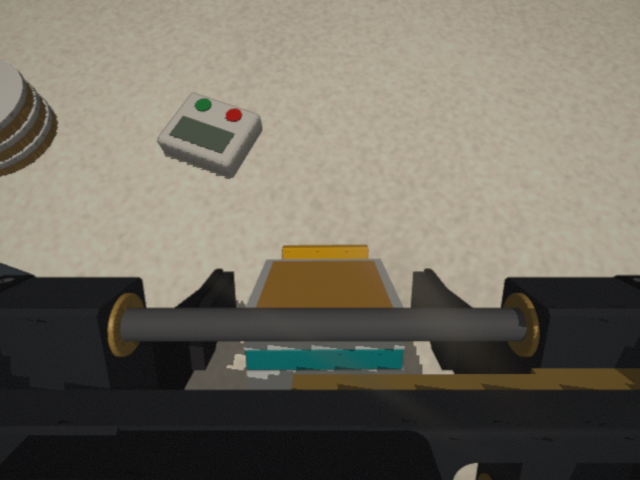

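Teal is released and lies against the ledge. Retreating.

Request:
{"name": "carry_out", "arguments": {
  "commands": [
    {"tx":0,"ty":0,"tz":-0.015,"rx":0,"ry":0,"rz":0,"jaw":1},
    {"tx":0,"ty":0,"tz":-0.035,"rx":0,"ry":0,"rz":0,"jaw":1},
    {"tx":0,"ty":0,"tz":-0.06,"rx":0,"ry":0,"rz":0,"jaw":1},
    {"tx":0,"ty":0,"tz":-0.085,"rx":0,"ry":0,"rz":0,"jaw":1},
    {"tx":0.005,"ty":0,"tz":-0.11,"rx":0,"ry":0,"rz":0,"jaw":1},
    {"tx":0.02,"ty":0,"tz":-0.135,"rx":0,"ry":0,"rz":0,"jaw":1},
    {"tx":0.04,"ty":0,"tz":-0.15,"rx":0,"ry":0,"rz":0,"jaw":1},
    {"tx":0.06,"ty":0,"tz":-0.16,"rx":0,"ry":0,"rz":0,"jaw":1},
    {"tx":0.06,"ty":0,"tz":-0.16,"rx":0,"ry":0,"rz":0,"jaw":1},
    {"tx":0.06,"ty":0,"tz":-0.16,"rx":0,"ry":0,"rz":0,"jaw":1}
  ]
}}

```text
time: 32.48
position: [0.5839, -0.2449, 0.2487]
tool_rot: [-2.908, -0.173, -1.057]
ft_force: [0.0, 0.2, -0.1]
grip_width: 1.001
```

```bash
python3 snap.py w17; python3 - <<'E'
from h import *
import pickle
ci,_,_=pickle.load(open("pics/w17.pkl","rb"))
m,y=YEL;yv=np.array([-np.sin(y),np.cos(y),0])
for x,h in [(-29,34.5),(-29,20.5),(29,34.5)]:
    for q in(1,-1): print(x,h,q,proj(ci,m+xd(y)*x/1e3+nd(y)*h/1e3+yv*.029*q).round(1))
a=get_image("side")[130:250,230:430]
cv2.imwrite("pics/g.png",np.hstack([cv2.resize(a,(400,300),interpolation=cv2.INTER_CUBIC)[:,:,::-1],cv2.resize(cv2.imread("pics/w17.png")[200:350,220:420],(400,300))]))
E
```

```text
32.475 [ 0.5839 -0.2449  0.2487] [ 0.36 -0.09  0.24  2.02 -0.63  0.75 -0.48]
[[ 0.761  0.119  0.637]
 [ 0.09  -0.993  0.078]
 [ 0.642 -0.002 -0.767]]
-29 34.5 1 [289.1 285. ]
-29 34.5 -1 [359.4 284.9]
-29 20.5 1 [289.6 300.5]
-29 20.5 -1 [359.  300.4]
29 34.5 1 [294.6 260.9]
29 34.5 -1 [353.8 260.8]
```

View pics/g.png

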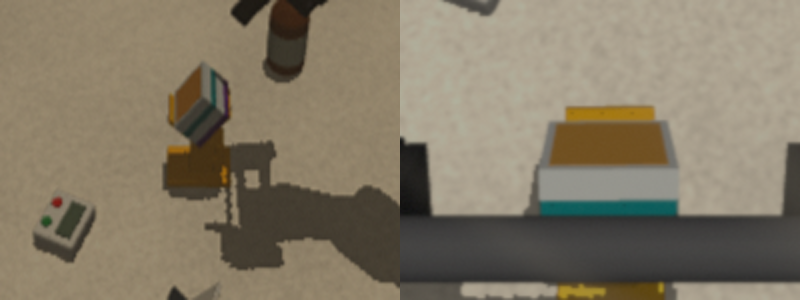

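Both dishes are stacked squarely. Teal's corners were read at (290,283) and (359,283), against a prediction of (289,285) and (359,285). Handing in.

```bash
python3 -c "
from bench import ctrl
print(ctrl.close_job())"
```

```text
the job is handed in; nothing more can be done
None
```

Both dishes are turned lid-down and stacked in the yellow stand, purple against the plate and ledge and teal squarely on top of it. I handed the job in at about 32.5 s. No verdict was reported.

- **How it was done:** I measured the dishes and the stand from three wrist views, checked against the top and side cameras. Each dish was gripped across its level sides (58 mm, 30 N), rolled half a turn about the slope direction, and set down until contact was felt.
- **Last checks:** after letting go, each dish's edges matched the predicted seated position in the wrist view to within about 2 pixels. The side view shows a square, closed stack, and the gripper is clear with no force on it. The timer, round dishes and bottle looked unmoved in the last pictures. I did not look at the tube rack again, but the arm never came near it.
- **Disagreements:**
  - Estimates of the yellow stand's turn ranged from 0.095 to 0.165 rad, and I used 0.12.
  - Its V corner measured about 62 mm high against the stated 60, so I used 60.
  - While seating purple, the push against the ledge briefly reached about 23 N; I eased it to about 6 N before opening.
  - I let teal go without feeling a clear ledge contact; the pictures afterwards show it against the ledge.

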